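# Put the cells on charge in the child-safe charging cabinet

## Robot

A 6-joint arm with a two-finger parallel gripper is mounted at the origin on a cart in front of the work surface, level with it; the furniture and walls round the work are solid. World frame = base frame: x ahead of the robot, y to its left, z up, the work surface at z = 0. Lengths are in m, angles in rad, forces in N, time in s.
With the tool pointing down it reaches from about 0.35 to 0.975 m from the base axis. Payload 4.9 kg.
Tool frame: the origin (TCP) lies on the front face of the gripper's body, between the roots of the fingers; the fingertips stand 73 mm ahead of it and the grasp point (between the pads) lies 54 mm ahead of it; z points along the fingers, y is the line along which they close (so a half turn about z gives the same grasp; the last joint's range is limited). The gripper opens to 85 mm and grips with 20 to 120 N. Pads are 22 mm wide; open, the fingers measure 114 mm over their backs; the gripper's body (76 mm by 85 mm) begins 54 mm behind the grasp point. The pads swing forward as they close: fully open they stand 13 mm farther back than shut.
Start: joints at [-1.414, 0.053, 1.613, -0, 1.476, -0.119], TCP at [0.17, -0.601, 0.304] pointing down, gripper open.
Joint ranges: [-3.01, 3.01], [-1.01, 2.22], [0.06, 2.58], [-1.02, 4.17], [0.09, 2.62], [-3.14, 3.14]. Speed limits (rad/s): [2.57, 2.57, 3.14, 3.14, 3.14, 3.14].

## Interface

Orientations are given as a rotation vector (axis times angle).
In Python, from station import status, imaging, order gives the robot as it stands.
- The arm moves only by the tool arm_command, never from a script. Its argument "increments" is a list of rows, each an object with "slide": the shift along the tool's x, y, z in m, a list of three; "spin": the turn about the tool's z in degrees; "gripper": the opening, from -1 (shut) to 1 (fully open). In form: [{"slide": [x, y, z], "spin": spin, "gripper": gripper}, ...]. A call has 1 to 8 rows; each row is the pose to reach, as a shift and turn from the pose commanded when the call began, along the tool's axes at that moment; what a row does not reach only later rows make up. A row lasts 1/12 s, in which the tool goes at most 41.7 mm and 7.16 degrees, less where a joint would pass 70% of its speed; a pose out of reach is approached as far as the arm can. A call with a gripper value outside its range is refused whole. The fingers move at their own pace and stop on an object; "newtons" is the grip in N (left out, the last holds). Time passes only in rows, so rows that repeat a pose let the fingers close. It gives the time, the measured TCP pose, the force, the opening and the grip force at its end, in the units of the state.
- status.get_obs(): the state, without advancing time (a new reading comes with each control period).
- imaging.get_image(name): name is "scene" or "side" or "wrist"; returns a dict with "frame" (384x512x3 uint8, red, green, blue), "vfov" (degrees; the focal length in pixels is half the picture's height over the tangent of half this angle, whatever the lens; pixels are square), "cx", "cy" (the principal point, pixels), "view" (4x4, takes a point from world to camera coordinates); the wrist camera has in their place "mount" (4x4, takes a point from camera to tool coordinates, whose origin is the TCP and whose axes are the flange's). Camera axes: x right, y up, looking along -z (the intrinsics and any distortion apply to the point x, -y, -z); pixel columns grow to the right and rows downward; lengths in m; the calibration is good to about 2 mm. A picture is of the moment at which its call begins: read the wrist's pose just before it. There is no depth.
- order.finish_job(): hands the job in; it is judged then, once.
The state is a dict: "t": time; "q": joint angles; "dq": joint speeds; "effort": joint torques, N m; "tool_pos": TCP position; "tool_rot": TCP orientation; "contact_force": force on the tool from outside, world axes, zero at the start; "wrist_torque": the same for the moment, N m; "opening": finger opening in m; "grip_force": force on a finger pad.
Only numpy, scipy, OpenCV 4.12 (cv2) and the standard library are available. Lean on these libraries where they do the work, as an engineer would, in place of code of your own. Each camera call takes 0.05 s, during which the arm holds its last target. There are 200 camera calls.

## Task

Reach down behind the blue door of the charging cabinet, press its hidden red catch and pull the door wide open, square to the front or further; then draw the battery carrier out along its rail until it clicks into the loading station, and lay every battery cell that is on the table in a cradle of it, one to a cradle. Push the loaded carrier back until it clicks into the charging station, and shut the door so that the catch springs up and holds it. Leave the tape, the tin and the multimeter where they are.

Things in the scene. Friction and masses are not known exactly. Their poses are not given: they have to be found in the camera images.
- cabinet: Low grey battery-charging cabinet, fixed, 194 wide (y) x 125 deep x 95 mm tall. Origin at table height, mid-width, in the plane of the shut door's inner face; +x points into the cabinet (front looks along -x). The roof begins 56 mm behind the door plane: the gap between is open from above, 170 mm wide. A rail 40 wide, 22 mm high runs out along y = 0 to x = -162 mm (end block there 30 mm high).
- door (a joint): Blue door, 12 mm thick, 194 mm wide, top edge 95 mm, lower edge 26 mm above the table (passes over the rail). Upright hinge at the right seen from the robot (cabinet's -y). Rad: 0 shut, grows as it swings out and to the right, stop 1.75. Light, stays where left. No handle: pull it by its top edge. Cannot shut while the carrier stands out.
- door_hinge (a point): Point on the door's hinge axis at the height of the top edge (95 mm); it is the cabinet's (0, -97, 95) mm. The point turns with the door: its y axis points along the door away from the hinge, its -x axis to the door's outside.
- door_edge (a point): On the door's top edge, mid-thickness, directly in front of the catch pad: 147 mm from the hinge, 6 mm outside the inner face. Turns with the door: y along the door away from the hinge, -x outwards.
- catch (a joint): Red sprung catch on the door's inside, reached from above through the gap. m: 0 up (2.5 N), grows as its pad is pushed straight down, stop 0.013 (6 N). Up, its nose stands behind a pin on the left side wall and holds the door; 9 mm down it passes under the pin; keep it down till the door's free end has moved 20 mm. Pushing the door shut (5 N at the free end) snaps it in.
- catch_pad (a point): Middle of the top face of the catch's pad, which reaches from 1 to 35 mm behind the door's inner face and is 34 mm long along the door; 23 mm below the door's top edge when up. Moves with catch and door.
- carrier (a joint): Grey battery carrier on the rail. m: 0 at the charging station inside the cabinet, grows as it is drawn out towards the robot. Sprung detents (about 5 N) hold it at 0 (charging) and 0.130 (loading station, wholly in front of the cabinet); each pulls it in from within about 4 mm. End stops at -0.006 and 0.150. Rail friction about 1 N.
- carrier_grip (a point): Top centre of the carrier's orange upright grip, 12 (along the rail) x 24 (across) x 52 mm tall, top 86 mm above the table; at the charging station it stands in the gap, 25 mm behind the door plane and 25 mm in front of the roof's edge. Axes as the cabinet's.
- tray (a point): Middle of the carrier's tray, on its floor (34 mm above the table), 57 mm behind the grip. Axes as the cabinet's. Three cradles side by side, each 59 mm long (along the rail, between end walls) x 24 mm wide: at both ends 12 mm high blocks stand between neighbours, over the middle 42 mm of the length the tray is open and flat across, so fingers reach down to the floor beside a cell.
- cradle0 (a point): Middle of the floor of the right cradle (seen from the robot), 34 mm above the table; axes as the cabinet's, the cradle lies along x. Cradles are 45 mm apart.
- cradle1 (a point): Middle of the floor of the middle cradle (seen from the robot), 34 mm above the table; axes as the cabinet's, the cradle lies along x. Cradles are 45 mm apart.
- cradle2 (a point): Middle of the floor of the left cradle (seen from the robot), 34 mm above the table; axes as the cabinet's, the cradle lies along x. Cradles are 45 mm apart.
- cell_a: Loose green and white battery cell, 52 mm long, 17 mm thick, with dark square caps (18 x 18 mm, 5 mm long) on its ends that keep it from rolling, 29 g, lying on its side; origin on its surface at mid-length (underside at the start), y along its length. It may be absent.
- cell_a_mid (a point): Centre of the green and white cell, 9 mm above what it lies on; y axis along its length.
- cell_b: Loose red and white battery cell, 52 mm long, 17 mm thick, with dark square caps (18 x 18 mm, 5 mm long) on its ends that keep it from rolling, 29 g, lying on its side; origin on its surface at mid-length (underside at the start), y along its length. It may be absent.
- cell_b_mid (a point): Centre of the red and white cell, 9 mm above what it lies on; y axis along its length.
- cell_c: Loose blue and yellow battery cell, 52 mm long, 17 mm thick, with dark square caps (18 x 18 mm, 5 mm long) on its ends that keep it from rolling, 29 g, lying on its side; origin on its surface at mid-length (underside at the start), y along its length. It may be absent.
- cell_c_mid (a point): Centre of the blue and yellow cell, 9 mm above what it lies on; y axis along its length.
- tape_black: Bystander: loose roll of black tape, 62 mm across, 19 mm high; origin under its centre. To be left where it is.
- parts_tin: Bystander: loose red tin, 65 x 98 x 26 mm; origin under its centre. To be left where it is.
- multimeter: Bystander: loose yellow and black multimeter, 150 x 70 x 48 mm; origin under its centre. To be left where it is.

How it is judged:
On the way, in this order (a step that is already met when the one before it is completed fails the run):
1. the catch is pressed down while the door is still shut (value of joint catch above 0.007 m and value of joint door below 0.1 rad).
2. the door is wide open (value of joint door above 1.4 rad), for 0.2 s.
3. the carrier is in the loading detent (value of joint carrier between 0.125 and 0.135 m), for 0.2 s.
4. every cell lies in a cradle of the carrier and is let go, with the carrier still in the loading detent (x of cell_a_mid in the frame of tray between -0.008 and 0.008 m and y of cell_a_mid in the frame of tray between -0.06 and 0.06 m and z of cell_a_mid in the frame of tray between 0 and 0.012 m and linear speed of each of cell_a, cell_b, cell_c below 0.03 m/s and x of cell_b_mid in the frame of tray between -0.008 and 0.008 m and y of cell_b_mid in the frame of tray between -0.06 and 0.06 m and z of cell_b_mid in the frame of tray between 0 and 0.012 m and x of cell_c_mid in the frame of tray between -0.008 and 0.008 m and y of cell_c_mid in the frame of tray between -0.06 and 0.06 m and z of cell_c_mid in the frame of tray between 0 and 0.012 m and contact force between the fingers and cell_a below 0.1 N and contact force between the fingers and cell_b below 0.1 N and contact force between the fingers and cell_c below 0.1 N and value of joint carrier between 0.122 and 0.138 m), for 0.2 s.
5. the loaded carrier is in the charging detent (x of cell_a_mid in the frame of tray between -0.008 and 0.008 m and y of cell_a_mid in the frame of tray between -0.06 and 0.06 m and z of cell_a_mid in the frame of tray between 0 and 0.012 m and linear speed of each of cell_a, cell_b, cell_c below 0.03 m/s and x of cell_b_mid in the frame of tray between -0.008 and 0.008 m and y of cell_b_mid in the frame of tray between -0.06 and 0.06 m and z of cell_b_mid in the frame of tray between 0 and 0.012 m and x of cell_c_mid in the frame of tray between -0.008 and 0.008 m and y of cell_c_mid in the frame of tray between -0.06 and 0.06 m and z of cell_c_mid in the frame of tray between 0 and 0.012 m and value of joint carrier between -0.004 and 0.004 m), for 0.2 s.
At the end, for the whole second after the job is handed in: Every cell present lies at rest in a cradle of the carrier (centre within 8 mm of the cradle's middle lengthwise and less than 12 mm above its floor), the carrier is within 4 mm of the charging station, the door is shut to within 0.03 rad and the catch is up within 3 mm, holding it (all of step 5 and value of joint door below 0.03 rad and value of joint catch below 0.003 m); the robot touches nothing.
It fails at once if the roll of black tape is moved more than 30 mm (distance of tape_black from where it was at the start of the episode above 0.03 m).
It fails at once if the red tin is moved more than 30 mm (distance of parts_tin from where it was at the start of the episode above 0.03 m).
It fails at once if the multimeter is moved more than 30 mm (distance of multimeter from where it was at the start of the episode above 0.03 m).
Of cell_a, cell_b, cell_c only 2 to 3 are there at a start; the rules pass over those that are not, and their reading is None.
At some moment in a run one of cell_a, cell_b, cell_c may be knocked a few centimetres aside while the robot is not near it.
Once in a run the grip may slacken for a moment while it holds something.
It also fails if it takes over 208 s, if anything falls off the work surface, if the arm or the gripper's body presses on something with over 40 N, if the wrist force passes 120 N, or if a joint passes its speed limit or range.

## Working session

There is one attempt and no reset: what is moved stays moved. The work goes in short steps, Python scripts to look and compute and a tool call to move; the robot and the scene stay as the last step left them, time stands still between calls to the robot, and variables do not carry over. Pictures are saved under pics/ and viewed, at most 14 in all, crops included, and the job is handed in when it is done.

Besides the shell and the picture viewer there is one more tool, called in YAML: its name, and indented under it one key for each argument. arm_command: Moves the arm, as the interface text tells. Its arguments: {"type":"object","properties":{"increments":{"type":"array","items":{"type":"object","properties":{"slide":{"type":"array","items":{"type":"number"}},"spin":{"type":"number"},"gripper":{"type":"number"}}}},"newtons":{"type":"number"}},"required":["increments"]}

```bash
ls; mkdir -p pics
python3 - <<'E'
from station import status, imaging
import cv2,json,numpy as np
o=status.get_obs();print(o)
for n in("scene","side"):
    r=imaging.get_image(n);cv2.imwrite(f"pics/{n}0.png",r["frame"][:,:,::-1])
    print(n,{k:(v if k!='view' else np.round(v,4).tolist()) for k,v in r.items() if k!="frame"})
E
```

```text
pics
{'t': 0.0, 'q': array([-1.41398158e+00,  5.33931412e-02,  1.61430797e+00,  2.54619508e-05,
        1.47599863e+00, -1.19001703e-01]), 'dq': array([-0.00127867,  0.00034321,  0.00127057,  0.00017981,  0.00019989,
       -0.00080133]), 'effort': array([-2.53536375e-03, -3.93679297e+01, -3.70180464e+01, -3.03299221e-04,
        7.01511206e-03, -1.10681256e-05]), 'tool_pos': array([ 0.1701374 , -0.60090176,  0.30263202]), 'tool_rot': array([-3.10967885e+00, -4.31585993e-01,  2.27529951e-05]), 'contact_force': array([-0.13855269,  0.84695642, -0.00586666]), 'wrist_torque': array([-0.03027192,  0.01352763, -0.03946681]), 'grip_force': 0.0, 'opening': 0.08551357696074077}
scene {'vfov': 50.975902367097646, 'cx': 247.6794203540982, 'cy': 198.7666405222369, 'view': [[-0.499, -0.8664, -0.0175, 0.4395], [0.4969, -0.3026, 0.8133, -0.2869], [-0.71, 0.3972, 0.5815, -1.2628], [0.0, 0.0, 0.0, 1.0]]}
side {'vfov': 46.777106842798915, 'cx': 252.88576596539565, 'cy': 186.81420716678323, 'view': [[0.9999, -0.0077, 0.0129, -0.5338], [-0.0057, 0.5997, 0.8002, -0.1825], [-0.0138, -0.8002, 0.5996, -1.2144], [0.0, 0.0, 0.0, 1.0]]}
```

View pics/scene0.png

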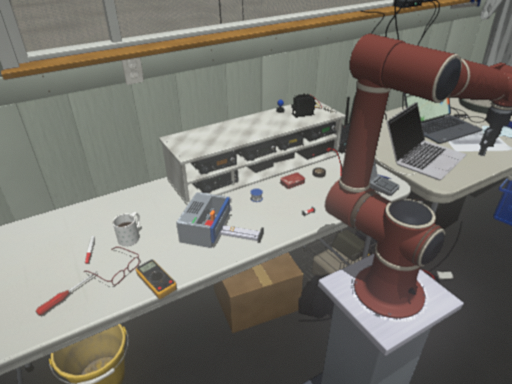

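View pics/side0.png

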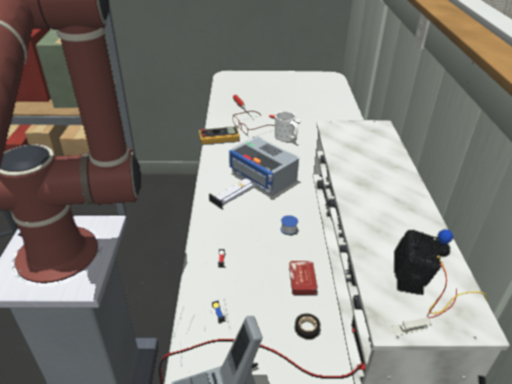

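Scene: cabinet near (205,218), rail toward (262,234). Side: cabinet (265,165), red cell (221,258), blue/yellow cell (218,311), tin (303,277), tape (307,325), multimeter (219,135). Enlarging for accurate pixels.

```bash
cat > h.py <<'E'
import numpy as np,cv2
from scipy.spatial.transform import Rotation as R
from station import status,imaging
def cam(n):
    o=status.get_obs(); r=imaging.get_image(n)
    if n=="wrist":
        T=np.eye(4);T[:3,:3]=R.from_rotvec(o["tool_rot"]).as_matrix();T[:3,3]=o["tool_pos"]
        r["view"]=np.linalg.inv(T@np.array(r["mount"]))
    return r
def project(r,P):
    P=np.atleast_2d(P);V=np.array(r["view"]);c=P@V[:3,:3].T+V[:3,3]
    f=192/np.tan(np.radians(r["vfov"])/2)
    return np.c_[r["cx"]+f*c[:,0]/-c[:,2], r["cy"]-f*c[:,1]/-c[:,2]]
def at_z(r,uv,z):
    V=np.array(r["view"]);f=192/np.tan(np.radians(r["vfov"])/2);out=[]
    for (u,v),zz in zip(np.atleast_2d(uv),np.broadcast_to(z,len(np.atleast_2d(uv)))):
        d=V[:3,:3].T@np.array([(u-r["cx"])/f,-(v-r["cy"])/f,-1]);o=-V[:3,:3].T@V[:3,3]
        out.append(o+d*(zz-o[2])/d[2])
    return np.array(out)
def crop(r,box,s,name):
    x0,y0,x1,y1=box;im=cv2.resize(r["frame"][y0:y1,x0:x1,::-1],None,fx=s,fy=s,interpolation=cv2.INTER_CUBIC);cv2.imwrite(f"pics/{name}.png",im);return im
E
python3 - <<'E'
from h import *
a=cam("side");b=cam("scene")
A=crop(a,(195,120,325,220),6,"A1")
print(at_z(a,[(221,258),(218,311),(303,277),(307,325),(289,224),(219,135)],0.009).round(3))
print([k for k in b])
B=crop(b,(170,185,270,250),6,"B1")
C=crop(a,(190,240,250,330),5,"x")
big=np.zeros((600,790,3),np.uint8); big[:390,:600]=B; cv2.imwrite("pics/B1.png",big)
cv2.imwrite("pics/B1.png",np.vstack([B,np.zeros((10,600,3),np.uint8)]))
E
```

```text
[[ 0.448 -0.023  0.009]
 [ 0.449 -0.197  0.009]
 [ 0.662 -0.09   0.009]
 [ 0.657 -0.236  0.009]
 [ 0.641  0.115  0.009]
 [ 0.407  0.631  0.009]]
['frame', 'vfov', 'cx', 'cy', 'view']
```

View pics/A1.png

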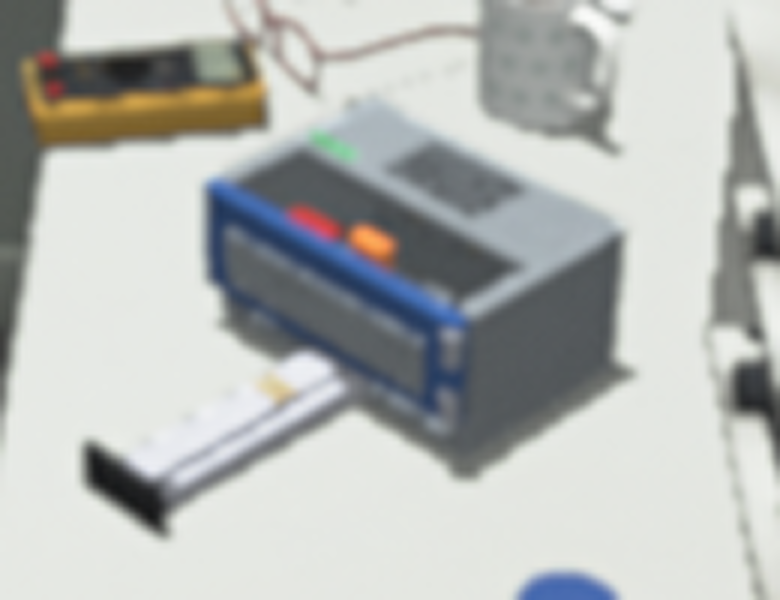

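View pics/B1.png

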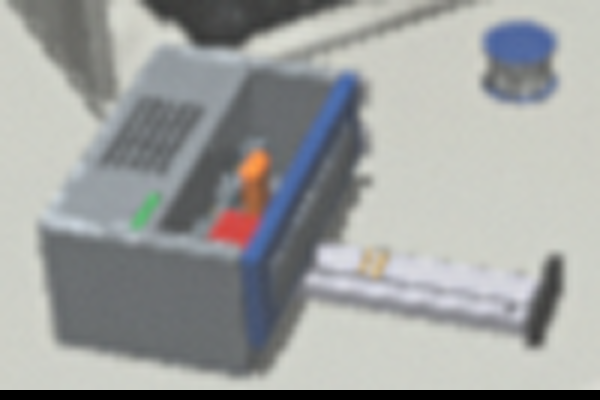

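```bash
cat > fit.py <<'E'
from h import *
from scipy.optimize import least_squares
a=cam("side");b=cam("scene")
S=[((622,232),(125,-97,95)),((370,97),(125,97,95)),((465,320),(-12,-97,95)),((210,185),(-12,97,95)),((618,375),(125,-97,0)),((465,472),(0,-97,0))]
C=[((42,225),(125,97,95)),((165,45),(125,-97,95)),((248,258),(-12,97,95)),((355,75),(-12,-97,95)),((58,340),(125,97,0)),((250,372),(0,97,0))]
ua=np.array([[195+(p[0]+.5)/6-.5,120+(p[1]+.5)/6-.5] for p,_ in S]);ub=np.array([[170+(p[0]+.5)/6-.5,185+(p[1]+.5)/6-.5] for p,_ in C])
PA=np.array([q for _,q in S])/1e3;PB=np.array([q for _,q in C])/1e3
def W(P,x):return P@R.from_euler('z',x[2]).as_matrix().T+[x[0],x[1],0]
f=lambda x:np.r_[(project(a,W(PA,x))-ua).ravel(),(project(b,W(PB,x))-ub).ravel()]
s=least_squares(f,[.5,.4,.7],loss='soft_l1');x=s.x;print(x.round(4),np.degrees(x[2]));print(f(x).reshape(-1,2).round(1).tolist())
for n,p in dict(pad=(.018,.05,.072),edge=(-.006,.05,.095),grip=(.025,0,.086),end=(-.162,0,.03),hinge=(0,-.097,.095),tray_load=(-.048,0,.034)).items(): print(n,W(np.array([p]),x).round(4))
E
python3 fit.py
```

```text
[0.5303 0.3214 0.7757] 44.442155858164455
[[1.6, -0.2], [1.0, 0.3], [-1.2, 2.0], [-1.4, 0.1], [0.1, -0.4], [0.3, -0.6], [-0.9, -0.4], [-0.9, -0.9], [1.7, 0.3], [1.1, -0.9], [-0.4, 0.8], [0.0, 1.4]]
pad [[0.5082 0.3697 0.072 ]]
edge [[0.491  0.3529 0.095 ]]
grip [[0.5482 0.3389 0.086 ]]
end [[0.4147 0.208  0.03  ]]
hinge [[0.5982 0.2522 0.095 ]]
tray_load [[0.496  0.2878 0.034 ]]
```

```bash
cat >> h.py <<'E'
X=np.array([0.5303,0.3214,0.7757])  # cabinet pose
def cab(p):
    p=np.array(p,float);return R.from_euler('z',X[2]).apply(p)+[X[0],X[1],0]
def tilt():
    o=status.get_obs();M=R.from_rotvec(o["tool_rot"]).as_matrix();return o,M
def yaw(M): return np.degrees(np.arctan2(M[1,1],M[0,1]))
def plan(p,y=None,mod=180):
    o,M=tilt();d=M.T@(np.array(p)-o["tool_pos"]);
    s=0 if y is None else (yaw(M)-y+mod/2)%mod-mod/2   # tool z down: +spin turns clockwise from above
    print("slide",d.round(4),"spin",round(s,1),"| at",o["tool_pos"].round(4),"yawY",yaw(M).round(1),"q",o["q"].round(2),"F",o["contact_force"].round(1),"open",round(o["opening"],4),"t",round(o["t"],1))
E
python3 - <<'E'
from h import *
o,M=tilt();print(M.round(3))
plan([.40,-.12,.38]); plan([.45,.27,.35],44.4)
E
```

```text
[[ 0.962  0.272 -0.   ]
 [ 0.272 -0.962  0.001]
 [ 0.    -0.001 -1.   ]]
slide [ 0.3522 -0.4005 -0.0762] spin 0 | at [ 0.1702 -0.6012  0.3034] yawY -74.2 q [-1.41  0.05  1.61  0.    1.48 -0.12] F [-0.4 -0.8  0.6] open 0.0858 t 0.3
slide [ 0.5065 -0.7621 -0.046 ] spin 61.4 | at [ 0.1702 -0.6012  0.3034] yawY -74.2 q [-1.41  0.05  1.61  0.    1.48 -0.12] F [-0.4 -0.8  0.6] open 0.0858 t 0.3
```

arm_command:
  increments:
    - {"slide": [0.35,-0.4,-0.08],"spin": -74}
    - {"slide": [0.35,-0.4,-0.08],"spin": -74}
    - {"slide": [0.35,-0.4,-0.08],"spin": -74}
    - {"slide": [0.35,-0.4,-0.08],"spin": -74}
    - {"slide": [0.35,-0.4,-0.08],"spin": -74}
    - {"slide": [0.35,-0.4,-0.08],"spin": -74}
    - {"slide": [0.35,-0.4,-0.08],"spin": -74}
    - {"slide": [0.35,-0.4,-0.08],"spin": -74}

```text
validation failed for argument at $.in...
```

Run:
```python
from h import *
plan([.40,-.12,.40],0); plan([.43,.26,.40],44.4,360)
```

```text
slide [ 0.3522 -0.4005 -0.0962] spin -74.2 | at [ 0.1702 -0.6012  0.3034] yawY -74.2 q [-1.41  0.05  1.61  0.    1.48 -0.12] F [-0.4 -0.8  0.6] open 0.0858 t 0.3
slide [ 0.4845 -0.758  -0.096 ] spin -118.6 | at [ 0.1702 -0.6012  0.3034] yawY -74.2 q [-1.41  0.05  1.61  0.    1.48 -0.12] F [-0.4 -0.8  0.6] open 0.0858 t 0.3
```

arm_command:
  increments:
    - {"slide": [0.35,-0.4,-0.08],"spin": -74,"gripper": 1}
    - {"slide": [0.35,-0.4,-0.08],"spin": -74,"gripper": 1}
    - {"slide": [0.35,-0.4,-0.08],"spin": -74,"gripper": 1}
    - {"slide": [0.35,-0.4,-0.08],"spin": -74,"gripper": 1}
    - {"slide": [0.35,-0.4,-0.08],"spin": -74,"gripper": 1}
    - {"slide": [0.35,-0.4,-0.08],"spin": -74,"gripper": 1}
    - {"slide": [0.35,-0.4,-0.08],"spin": -74,"gripper": 1}
    - {"slide": [0.35,-0.4,-0.08],"spin": -74,"gripper": 1}

```text
t: 0.97
tool_pos: [0.3118, -0.3017, 0.3539]
tool_rot: [2.518, 1.877, 0.0]
contact_force: [1.7, 0.1, -0.2]
opening: 0.0855
grip_force: 0.0
```

Run:
```python
from h import *
plan([.40,-.12,.40],0); plan([.43,.26,.40],44.4,360)
```

```text
slide [ 0.1993  0.0327 -0.0462] spin -16.6 | at [ 0.3118 -0.3017  0.3539] yawY -16.6 q [-0.94 -0.45  1.97  0.    1.63 -0.65] F [ 1.7  0.1 -0.2] open 0.0855 t 1.0
slide [ 0.572  -0.047  -0.0463] spin -61.0 | at [ 0.3118 -0.3017  0.3539] yawY -16.6 q [-0.94 -0.45  1.97  0.    1.63 -0.65] F [ 1.7  0.1 -0.2] open 0.0855 t 1.0
```

arm_command:
  increments:
    - {"slide": [0.2,0.03,-0.03],"spin": -45,"gripper": 1}
    - {"slide": [0.2,0.03,-0.03],"spin": -45,"gripper": 1}
    - {"slide": [0.2,0.03,-0.03],"spin": -45,"gripper": 1}
    - {"slide": [0.2,0.03,-0.03],"spin": -45,"gripper": 1}
    - {"slide": [0.2,0.03,-0.03],"spin": -45,"gripper": 1}
    - {"slide": [0.2,0.03,-0.03],"spin": -45,"gripper": 1}
    - {"slide": [0.2,0.03,-0.03],"spin": -45,"gripper": 1}
    - {"slide": [0.2,0.03,-0.03],"spin": -45,"gripper": 1}

```text
t: 1.63
tool_pos: [0.3986, -0.12, 0.3837]
tool_rot: [1.612, 2.696, -0.0]
contact_force: [-0.7, 0.1, 0.1]
opening: 0.0853
grip_force: 0.0
```

Run:
```python
from h import *
plan([.43,.26,.35],44.4,360)
r=cam("wrist");cv2.imwrite("pics/w1.png",r["frame"][:,:,::-1]);print(r["vfov"],np.array(r["mount"]).round(3))
print(project(r,[[.448,-.023,.009],[.449,-.197,.009]]))
print(at_z(r,[(0,0),(511,0),(511,383),(0,383)],0).round(2))
```

```text
slide [0.3198 0.2076 0.0336] spin -16.1 | at [ 0.3986 -0.12    0.3837] yawY 28.3 q [-0.47 -0.51  1.96 -0.    1.69 -0.96] F [-0.7  0.1  0.1] open 0.0853 t 1.6
71.2616214788763 [[ 0.     0.952  0.307  0.078]
 [ 1.     0.    -0.001  0.001]
 [-0.001  0.307 -0.952 -0.07 ]
 [ 0.     0.     0.     1.   ]]
[[310.02234659 116.37799209]
 [258.65407062 206.26109494]]
[[-0.03 -0.1   0.  ]
 [ 0.62  0.25 -0.  ]
 [ 1.17 -0.31 -0.  ]
 [ 0.13 -0.87  0.  ]]
```

View pics/w1.png

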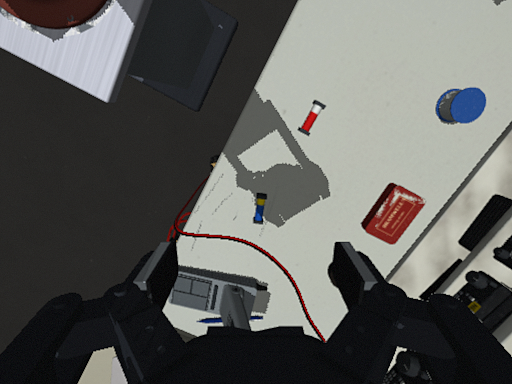

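Red cell at (312,117), blue/yellow at (260,208), matching the projections; no green cell visible. Now the door.

arm_command:
  increments:
    - {"slide": [0.32,0.21,0.06],"spin": -16,"gripper": 0}
    - {"slide": [0.32,0.21,0.06],"spin": -16,"gripper": 0}
    - {"slide": [0.32,0.21,0.06],"spin": -16,"gripper": 0}
    - {"slide": [0.32,0.21,0.06],"spin": -16,"gripper": 0}
    - {"slide": [0.32,0.21,0.06],"spin": -16,"gripper": 0}
    - {"slide": [0.32,0.21,0.06],"spin": -16,"gripper": 0}
    - {"slide": [0.32,0.21,0.06],"spin": -16,"gripper": 0}
    - {"slide": [0.32,0.21,0.06],"spin": -16,"gripper": 0}

```text
t: 2.35
tool_pos: [0.4279, 0.2085, 0.3316]
tool_rot: [1.228, 2.891, 0.001]
contact_force: [0.6, -0.4, 0.4]
opening: 0.0426
grip_force: 0.0
```

Run:
```python
from h import *
plan(cab([-.006,.05,.22]),44.4,360)
r=cam("wrist");im=r["frame"][:,:,::-1].copy()
P=[[-.012,-.097,.095],[-.012,.097,.095],[.125,.097,.095],[.125,-.097,.095],[.018,.05,.072],[.025,0,.086],[-.162,0,.03]]
uv=project(r,[cab(p) for p in P])
for u,v in uv: cv2.circle(im,(int(u),int(v)),2,(0,255,255),-1)
print(uv.round(0).tolist());cv2.imwrite("pics/w2.png",cv2.resize(im,None,fx=1.5,fy=1.5))
```

```text
slide [0.0602 0.1455 0.1117] spin -0.4 | at [0.4279 0.2085 0.3316] yawY 44.0 q [ 0.3  -0.33  1.91 -0.    1.56 -0.47] F [ 0.6 -0.4  0.4] open 0.0426 t 2.4
[[364.0, 241.0], [386.0, 77.0], [515.0, 76.0], [471.0, 240.0], [396.0, 121.0], [401.0, 165.0], [247.0, 158.0]]
```

View pics/w2.png

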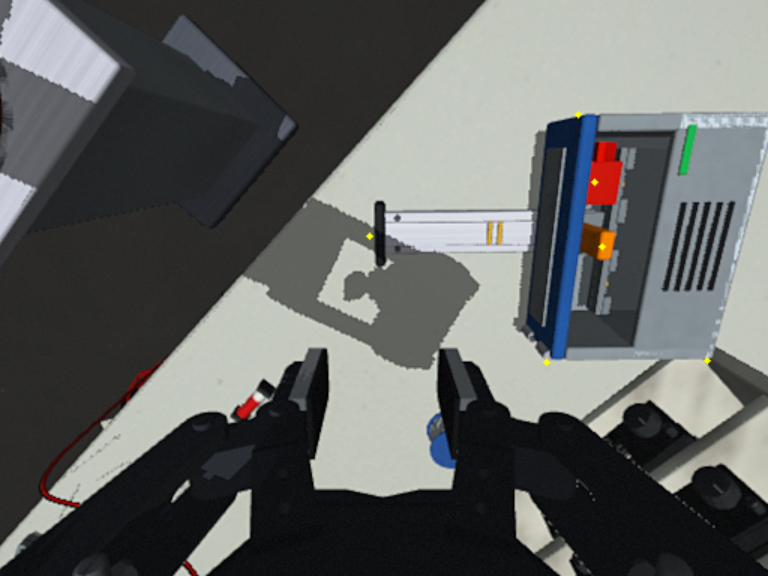

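Door top edge runs (583,115)–(553,357) in the 1.5× view, grip top (607,246), red pad to x=620: cabinet is ~3 mm further along its +x than fitted; I correct for that.

```bash
sed -i 's/^X=.*/X=np.array([0.5324,0.3235,0.7757])/' h.py
python3 - <<'E'
from h import *
plan(cab([-.006,.05,.16]),44.4,360)
E
```

```text
slide [0.0539 0.1455 0.1702] spin -0.1 | at [0.4271 0.2139 0.3297] yawY 44.3 q [ 0.31 -0.33  1.91  0.01  1.56 -0.47] F [-4.8  1.1 -0.7] open 0.0427 t 2.4
```

arm_command:
  increments:
    - {"slide": [0.054,0.145,0.1],"spin": 0,"gripper": -0.15}
    - {"slide": [0.054,0.145,0.1],"spin": 0,"gripper": -0.15}
    - {"slide": [0.054,0.145,0.1],"spin": 0,"gripper": -0.15}
    - {"slide": [0.054,0.145,0.1],"spin": 0,"gripper": -0.15}
    - {"slide": [0.054,0.145,0.1],"spin": 0,"gripper": -0.15}
    - {"slide": [0.054,0.145,0.1],"spin": 0,"gripper": -0.15}
    - {"slide": [0.054,0.145,0.1],"spin": 0,"gripper": -0.15}
    - {"slide": [0.054,0.145,0.1],"spin": 0,"gripper": -0.15}

```text
t: 3.07
tool_pos: [0.495, 0.3458, 0.2327]
tool_rot: [1.227, 2.891, 0.0]
contact_force: [0.3, 0.4, 0.3]
opening: 0.0362
grip_force: 0.0
```

Run:
```python
from h import *
r=cam("wrist");im=r["frame"][:,:,::-1].copy()
cv2.imwrite("pics/w3.png",cv2.resize(im,None,fx=1.5,fy=1.5))
plan(cab([-.006,.05,.16]),44.4,360)
```

```text
slide [0.0081 0.0049 0.0734] spin -0.4 | at [0.4951 0.3458 0.2334] yawY 44.0 q [ 0.49  0.05  1.73 -0.    1.35 -0.28] F [-0.1  0.1  0. ] open 0.0362 t 3.1
```

View pics/w3.png

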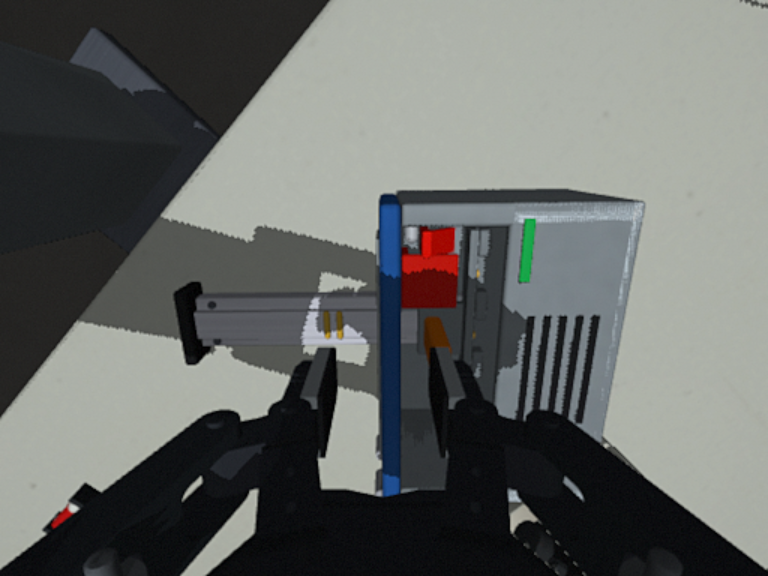

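The blue door's top edge spans x=380–400, the red pad (402–458, 253–307); fingers straddle the door.

Run:
```python
from h import *
r=cam("wrist");o,M=tilt()
for uv,z in [((380,285),.095),((400,285),.095),((380,400),.095),((400,400),.095),((458,253),.072),((458,307),.072),((403,280),.072)]:
    p=at_z(r,[(uv[0]/1.5,uv[1]/1.5)],z)[0]; print(uv,(M.T@(p-o["tool_pos"])*1e3).round(1), (R.from_euler('z',-X[2]).apply(p-[X[0],X[1],0])*1e3).round(1))
```

```text
(380, 285) [ 12.6  -0.5 138.6] [-11.1  54.5  95. ]
(400, 285) [ 12.6  10.4 138.6] [-0.2 54.4 95. ]
(380, 400) [-59.7  -0.6 138.7] [-11.8 -17.8  95. ]
(400, 400) [-59.7  11.4 138.7] [  0.2 -17.9  95. ]
(458, 253) [ 25.1  45.4 161.7] [34.9 66.6 72. ]
(458, 307) [ -8.9  47.4 161.7] [36.6 32.6 72. ]
(403, 280) [  8.5  13.2 161.6] [ 2.6 50.3 72. ]
```

arm_command:
  increments:
    - {"slide": [0.008,0.005,0.04],"spin": 0,"gripper": -0.15}
    - {"slide": [0.008,0.005,0.075],"spin": 0,"gripper": -0.15}
    - {"slide": [0.008,0.005,0.08],"spin": 0,"gripper": -0.15}
    - {"slide": [0.008,0.005,0.085],"spin": 0,"gripper": -0.15}
    - {"slide": [0.008,0.005,0.085],"spin": 0,"gripper": -0.15}
    - {"slide": [0.008,0.005,0.085],"spin": 0,"gripper": -0.15}

```text
t: 3.67
tool_pos: [0.4939, 0.3562, 0.1496]
tool_rot: [1.225, 2.89, 0.005]
contact_force: [0.0, -0.1, 0.2]
opening: 0.0363
grip_force: 0.0
```

arm_command:
  increments:
    - {"slide": [0,0,0.003],"spin": 0,"gripper": -0.15}
    - {"slide": [0,0,0.006],"spin": 0,"gripper": -0.15}
    - {"slide": [0,0,0.006],"spin": 0,"gripper": -0.15}

```text
t: 3.92
tool_pos: [0.4934, 0.3562, 0.1421]
tool_rot: [1.224, 2.891, 0.003]
contact_force: [0.2, -0.6, 2.0]
opening: 0.0363
grip_force: 1.3
```

arm_command:
  increments:
    - {"slide": [0,0,0.003],"spin": 0,"gripper": -0.15}
    - {"slide": [0,0,0.005],"spin": 0,"gripper": -0.15}
    - {"slide": [0,0,0.005],"spin": 0,"gripper": -0.15}

```text
t: 4.17
tool_pos: [0.4931, 0.356, 0.1363]
tool_rot: [1.225, 2.892, 0.001]
contact_force: [1.0, -0.8, 4.0]
opening: 0.0361
grip_force: 2.0
```

arm_command:
  increments:
    - {"slide": [0,0,0.003],"spin": 0,"gripper": -0.15}
    - {"slide": [0,0,0.005],"spin": 0,"gripper": -0.15}
    - {"slide": [0,0,0.005],"spin": 0,"gripper": -0.15}

```text
t: 4.42
tool_pos: [0.4929, 0.3559, 0.1308]
tool_rot: [1.225, 2.892, 0.0]
contact_force: [1.3, -1.4, 4.2]
opening: 0.0362
grip_force: 2.6
```

Run:
```python
from h import *
plan(cab([-.006,.05,.13]),44.4,360)
# door-arc poses in tool frame at closed pose
h=cab([0,-.097,0]);
o,M=tilt();t0=o["tool_pos"];y0=yaw(M)
for th in [.1,.2,.3,.4,.5,.6,.7,.8,.9,1.,1.1,1.2,1.3,1.4,1.5,1.55]:
    p=R.from_euler('z',th).apply(t0-h)+h; print(th,(M.T@(p-t0)).round(4)[:2],round(-np.degrees(th),1))
```

```text
slide [-0.0008 -0.0005  0.0008] spin -0.3 | at [0.4929 0.3559 0.1308] yawY 44.1 q [ 0.5   0.18  1.78 -0.    1.18 -0.27] F [ 1.3 -1.4  4.2] open 0.0362 t 4.4
0.1 [-0.0014 -0.0147] -5.7
0.2 [-0.0042 -0.0292] -11.5
0.3 [-0.0085 -0.0434] -17.2
0.4 [-0.0142 -0.057 ] -22.9
0.5 [-0.0212 -0.07  ] -28.6
0.6 [-0.0294 -0.0823] -34.4
0.7 [-0.0389 -0.0937] -40.1
0.8 [-0.0494 -0.104 ] -45.8
0.9 [-0.061  -0.1133] -51.6
1.0 [-0.0733 -0.1214] -57.3
1.1 [-0.0865 -0.1282] -63.0
1.2 [-0.1002 -0.1336] -68.8
1.3 [-0.1144 -0.1376] -74.5
1.4 [-0.129  -0.1403] -80.2
1.5 [-0.1437 -0.1414] -85.9
1.55 [-0.1511 -0.1414] -88.8
```

arm_command:
  increments:
    - {"slide": [0,0,0],"spin": 0,"gripper": -0.4}
    - {"slide": [0,0,0],"spin": 0,"gripper": -0.8}
    - {"slide": [0,0,0],"spin": 0,"gripper": -0.9}
    - {"slide": [0,0,0],"spin": 0,"gripper": -0.9}
    - {"slide": [0,0,0],"spin": 0,"gripper": -0.9}
  newtons: 20

```text
t: 4.83
tool_pos: [0.4916, 0.3557, 0.1315]
tool_rot: [-1.223, -2.891, 0.004]
contact_force: [-5.8, -3.7, 12.6]
opening: 0.0116
grip_force: 28.4
```

arm_command:
  increments:
    - {"slide": [-0.001,-0.0075,0],"spin": -3,"gripper": -0.9}
    - {"slide": [-0.0014,-0.0147,0],"spin": -5.7,"gripper": -0.9}
    - {"slide": [-0.0028,-0.022,0],"spin": -8.6,"gripper": -0.9}
    - {"slide": [-0.0042,-0.0292,0],"spin": -11.5,"gripper": -0.9}
    - {"slide": [-0.0064,-0.0363,0],"spin": -14.3,"gripper": -0.9}
    - {"slide": [-0.0085,-0.0434,0],"spin": -17.2,"gripper": -0.9}
    - {"slide": [-0.0113,-0.0502,0],"spin": -20,"gripper": -0.9}
    - {"slide": [-0.0142,-0.057,0],"spin": -22.9,"gripper": -0.9}

```text
t: 5.5
tool_pos: [0.4612, 0.3065, 0.1316]
tool_rot: [-0.622, -3.078, -0.002]
contact_force: [-1.1, 1.4, 6.5]
opening: 0.0113
grip_force: 26.6
```

```bash
cat > arc.py <<'E'
from h import *
import sys
# continue arc with given fixed-start closed pose
h=cab([0,-.097,0]);t0=np.array([.4929,.3559,0]);o,M=tilt();M0=R.from_euler('z',-(yaw(M)-44.1),degrees=True).as_matrix()@M
print("at",o["tool_pos"].round(4),"yaw",yaw(M).round(1),"door est",np.round(np.radians(yaw(M)-44.1),3),"F",o["contact_force"].round(1),"open",o["opening"].round(4),"q",o["q"].round(2))
a=float(sys.argv[1])  # commanded door angle at start
b=R.from_euler('z',a);pa=b.apply(t0-h)+h;Ma=b.as_matrix()@M0
print("lag mm",((o["tool_pos"]-pa)[:2]*1e3).round(1))
for th in sys.argv[2:]:
    th=float(th);p=R.from_euler('z',th).apply(t0-h)+h;print(th,(Ma.T@(p-pa)).round(4)[:2].tolist(),round(-np.degrees(th-a),1))
E
python3 arc.py .4 .475 .55 .625 .7 .775 .85 .925 1.0
```

```text
Traceback (most recent call last):
  File "arc.py", line 5, in <module>
    print("at",o["tool_pos"].round(4),"yaw",yaw(M).round(1),"door est",np.round(np.radians(yaw(M)-44.1),3),"F",o["contact_force"].round(1),"open",o["opening"].round(4),"q",o["q"].round(2))
                                                                                                                                                  ^^^^^^^^^^^^^^^^^^
AttributeError: 'float' object has no attribute 'round'
```

```bash
sed -i 's/,"open",o\["opening"\].round(4)//' arc.py
python3 arc.py .4 .475 .55 .625 .7 .775 .85 .925 1.0
```

```text
at [0.4612 0.3065 0.1316] yaw 67.2 door est 0.402 F [-1.1  1.4  6.5] q [ 0.45  0.06  1.91  0.    1.17 -0.72]
lag mm [-0.6  0.4]
0.475 [-0.0009, -0.0111] -4.3
0.55 [-0.0026, -0.022] -8.6
0.625 [-0.0052, -0.0328] -12.9
0.7 [-0.0085, -0.0434] -17.2
0.775 [-0.0126, -0.0537] -21.5
0.85 [-0.0175, -0.0636] -25.8
0.925 [-0.0231, -0.0732] -30.1
1.0 [-0.0294, -0.0823] -34.4
```

arm_command:
  increments:
    - {"slide": [-0.0009,-0.0111,0],"spin": -4.3,"gripper": -0.9}
    - {"slide": [-0.0026,-0.022,0],"spin": -8.6,"gripper": -0.9}
    - {"slide": [-0.0052,-0.0328,0],"spin": -12.9,"gripper": -0.9}
    - {"slide": [-0.0085,-0.0434,0],"spin": -17.2,"gripper": -0.9}
    - {"slide": [-0.0126,-0.0537,0],"spin": -21.5,"gripper": -0.9}
    - {"slide": [-0.0175,-0.0636,0],"spin": -25.8,"gripper": -0.9}
    - {"slide": [-0.0231,-0.0732,0],"spin": -30.1,"gripper": -0.9}
    - {"slide": [-0.0294,-0.0823,0],"spin": -34.4,"gripper": -0.9}

```text
t: 6.17
tool_pos: [0.4565, 0.219, 0.1316]
tool_rot: [-0.319, 3.125, 0.002]
contact_force: [-0.3, 2.3, 5.1]
opening: 0.012
grip_force: 27.1
```

arm_command:
  increments:
    - {"slide": [-0.0009,-0.0111,0],"spin": -4.3,"gripper": -0.9}
    - {"slide": [-0.0026,-0.022,0],"spin": -8.6,"gripper": -0.9}
    - {"slide": [-0.0052,-0.0328,0],"spin": -12.9,"gripper": -0.9}
    - {"slide": [-0.0085,-0.0434,0],"spin": -17.2,"gripper": -0.9}
    - {"slide": [-0.0126,-0.0537,0],"spin": -21.5,"gripper": -0.9}
    - {"slide": [-0.0175,-0.0636,0],"spin": -25.8,"gripper": -0.9}
    - {"slide": [-0.0231,-0.0732,0],"spin": -30.1,"gripper": -0.9}
    - {"slide": [-0.0294,-0.0823,0],"spin": -34.4,"gripper": -0.9}

```text
t: 6.83
tool_pos: [0.5021, 0.1446, 0.1316]
tool_rot: [-1.229, 2.89, 0.003]
contact_force: [1.0, 5.3, 6.1]
opening: 0.0121
grip_force: 28.3
```

```bash
python3 arc.py 1.6
```

```text
at [0.5021 0.1446 0.1316] yaw 136.1 door est 1.605 F [1.  5.3 6.1] q [ 0.14 -0.02  1.99  0.    1.17 -2.24]
lag mm [0.2 0.7]
```

arm_command:
  increments:
    - {"slide": [0,0,0],"spin": 0,"gripper": -0.1}
    - {"slide": [0,0,0],"spin": 0,"gripper": -0.1}
    - {"slide": [0,0,0],"spin": 0,"gripper": -0.1}
    - {"slide": [0,0,-0.03],"spin": 0,"gripper": -0.1}
    - {"slide": [0,0,-0.06],"spin": 0,"gripper": 0}
    - {"slide": [0,0,-0.09],"spin": 0,"gripper": 0.1}
    - {"slide": [0,0,-0.09],"spin": 0,"gripper": 0.1}

```text
t: 7.42
tool_pos: [0.5036, 0.1446, 0.2266]
tool_rot: [-1.22, 2.886, -0.003]
contact_force: [1.4, 0.4, 0.8]
opening: 0.0469
grip_force: 0.0
```

Run:
```python
from h import *
plan(cab([.025,0,.22]),134.4)
r=cam("wrist");cv2.imwrite("pics/w4.png",r["frame"][:,:,::-1])
```

```text
slide [-0.1733  0.1035  0.0072] spin 1.4 | at [0.5036 0.1446 0.2266] yawY 135.8 q [ 0.14 -0.13  1.93  0.    1.34 -2.23] F [1.4 0.4 0.8] open 0.0469 t 7.4
```

View pics/w4.png

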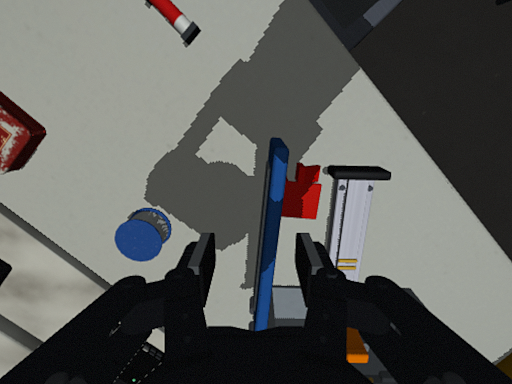

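Door (265,235) stands parallel to the rail, catch at (305,195), orange grip at (357,345). Now the grip.

arm_command:
  increments:
    - {"slide": [-0.173,0.1035,0],"spin": 1.4,"gripper": 0.1}
    - {"slide": [-0.173,0.1035,0],"spin": 1.4,"gripper": 0.1}
    - {"slide": [-0.173,0.1035,0],"spin": 1.4,"gripper": 0.1}
    - {"slide": [-0.173,0.1035,0],"spin": 1.4,"gripper": 0.1}
    - {"slide": [-0.173,0.1035,0],"spin": 1.4,"gripper": 0.1}
    - {"slide": [-0.173,0.1035,0.02],"spin": 1.4,"gripper": 0.1}
    - {"slide": [-0.173,0.1035,0.04],"spin": 1.4,"gripper": 0.1}
    - {"slide": [-0.173,0.1035,0.04],"spin": 1.4,"gripper": 0.1}

```text
t: 8.13
tool_pos: [0.5441, 0.3394, 0.1729]
tool_rot: [1.184, -2.895, 0.001]
contact_force: [-1.9, -0.2, -1.7]
opening: 0.047
grip_force: 0.0
```

Run:
```python
from h import *
plan(cab([.025,0,.127]),134.4)
r=cam("wrist");
print(project(r,[cab(p) for p in([.031,0.012,.086],[.031,-.012,.086],[.019,.012,.086],[.019,-.012,.086])]).round(0))
cv2.imwrite("pics/w5.png",r["frame"][150:,100:,::-1])
```

```text
slide [-0.0061 -0.0034  0.0458] spin 0.1 | at [0.5441 0.3394 0.1729] yawY 134.5 q [ 0.44  0.21  1.67  0.    1.28 -1.91] F [-1.9 -0.2 -1.7] open 0.047 t 8.1
[[268. 249.]
 [232. 249.]
 [269. 233.]
 [232. 233.]]
```

View pics/w5.png

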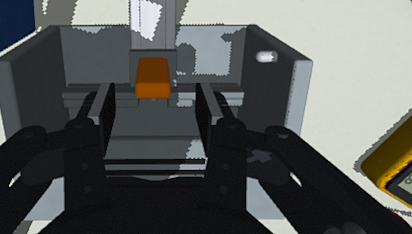

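arm_command:
  increments:
    - {"slide": [0,0,0.01],"spin": 0,"gripper": 0.1}
    - {"slide": [0,0,0.01],"spin": 0,"gripper": 0.1}

```text
t: 8.35
tool_pos: [0.5472, 0.3395, 0.1692]
tool_rot: [1.185, -2.907, 0.0]
contact_force: [-0.3, 1.2, -0.6]
opening: 0.0469
grip_force: 0.0
```

Run:
```python
from h import *
plan(cab([.025,0,.127]),134.4)
```

```text
slide [-0.0033 -0.001   0.0422] spin -0.0 | at [0.5472 0.3395 0.1692] yawY 134.4 q [ 0.44  0.21  1.67  0.    1.26 -1.91] F [-0.3  1.2 -0.6] open 0.0469 t 8.3
```

Descend and grip.

arm_command:
  increments:
    - {"slide": [-0.002,-0.001,0.025],"spin": 0,"gripper": 0.1}
    - {"slide": [-0.002,-0.001,0.04],"spin": 0,"gripper": 0.1}
    - {"slide": [-0.002,-0.001,0.04],"spin": 0,"gripper": 0.1}
    - {"slide": [-0.002,-0.001,0.04],"spin": 0,"gripper": -0.8}
    - {"slide": [-0.002,-0.001,0.04],"spin": 0,"gripper": -0.8}
    - {"slide": [-0.002,-0.001,0.04],"spin": 0,"gripper": -0.8}
    - {"slide": [-0.002,-0.001,0.04],"spin": 0,"gripper": -0.8}
    - {"slide": [-0.002,-0.001,0.04],"spin": 0,"gripper": -0.8}
  newtons: 50

```text
t: 9.02
tool_pos: [0.549, 0.342, 0.1316]
tool_rot: [1.187, -2.908, -0.005]
contact_force: [-4.2, 3.6, -1.5]
opening: 0.0233
grip_force: 50.0
```

Run:
```python
from h import *
plan(cab([-.105,0,.127]),134.4)
```

```text
slide [ 0.1298 -0.0017  0.0045] spin 0.0 | at [0.549  0.342  0.1316] yawY 134.4 q [ 0.44  0.26  1.68  0.    1.2  -1.91] F [-4.2  3.6 -1.5] open 0.0233 t 9.0
```

arm_command:
  increments:
    - {"slide": [0.015,0,0],"spin": 0,"gripper": -0.8}
    - {"slide": [0.035,0,0],"spin": 0,"gripper": -0.8}
    - {"slide": [0.06,0,0],"spin": 0,"gripper": -0.8}
    - {"slide": [0.085,0,0],"spin": 0,"gripper": -0.8}
    - {"slide": [0.11,0,0],"spin": 0,"gripper": -0.8}
    - {"slide": [0.13,0,0],"spin": 0,"gripper": -0.8}
    - {"slide": [0.13,0,0],"spin": 0,"gripper": -0.8}
    - {"slide": [0.13,0,0],"spin": 0,"gripper": -0.8}

```text
t: 9.68
tool_pos: [0.4558, 0.2502, 0.1316]
tool_rot: [1.186, -2.909, -0.004]
contact_force: [-4.1, 5.0, -2.0]
opening: 0.0231
grip_force: 52.9
```

arm_command:
  increments:
    - {"slide": [0,0,0],"spin": 0,"gripper": -0.8}
    - {"slide": [0,0,0],"spin": 0,"gripper": -0.8}
    - {"slide": [0,0,0],"spin": 0,"gripper": -0.8}

```text
t: 9.93
tool_pos: [0.4563, 0.2507, 0.1315]
tool_rot: [1.186, -2.908, -0.004]
contact_force: [-5.3, 2.5, -0.3]
opening: 0.0228
grip_force: 53.0
```

Run:
```python
from h import *
plan(cab([-.105,0,.127]),134.4)
```

```text
slide [-0.0003 -0.0013  0.0045] spin -0.0 | at [0.4563 0.2507 0.1315] yawY 134.4 q [ 0.36 -0.02  1.99  0.    1.17 -1.99] F [-5.3  2.5 -0.3] open 0.0228 t 9.9
```

arm_command:
  increments:
    - {"slide": [0,0,0],"spin": 0,"gripper": 0}
    - {"slide": [0,0,0],"spin": 0,"gripper": 0}
    - {"slide": [0,0,0],"spin": 0,"gripper": 0}
    - {"slide": [0,0,-0.04],"spin": 0,"gripper": 0}
    - {"slide": [0,0,-0.08],"spin": 0,"gripper": 0}
    - {"slide": [0,0,-0.12],"spin": 0,"gripper": 0}
    - {"slide": [0,0,-0.13],"spin": 0,"gripper": 0}
    - {"slide": [0,0,-0.13],"spin": 0,"gripper": 0}
  newtons: 20

```text
t: 10.6
tool_pos: [0.4597, 0.2506, 0.2671]
tool_rot: [-1.183, 2.899, -0.001]
contact_force: [0.0, -0.5, 0.3]
opening: 0.0426
grip_force: 0.0
```

Run:
```python
from h import *
r=cam("side");A=crop(r,(195,120,325,220),4,"A2");B=crop(r,(205,240,235,325),4,"x")
W=cam("wrist")["frame"][:,:,::-1]; 
C=np.zeros((400+384,640,3),np.uint8);C=np.zeros((400,790,3),np.uint8);C[:,:520]=A;C[:340,530:650]=B;
cv2.imwrite("pics/A2.png",C)
# colour centroid of red/blue cells in side view
hsv=cv2.cvtColor(r["frame"],cv2.COLOR_RGB2HSV)
plan([.448,-.023,.25])
```

```text
slide [ 0.1975 -0.1884  0.011 ] spin 0 | at [0.4574 0.2498 0.261 ] yawY 134.4 q [ 0.36 -0.17  1.9  -0.    1.41 -1.99] F [-0.8  0.5 -0.5] open 0.0428 t 10.7
```

View pics/A2.png

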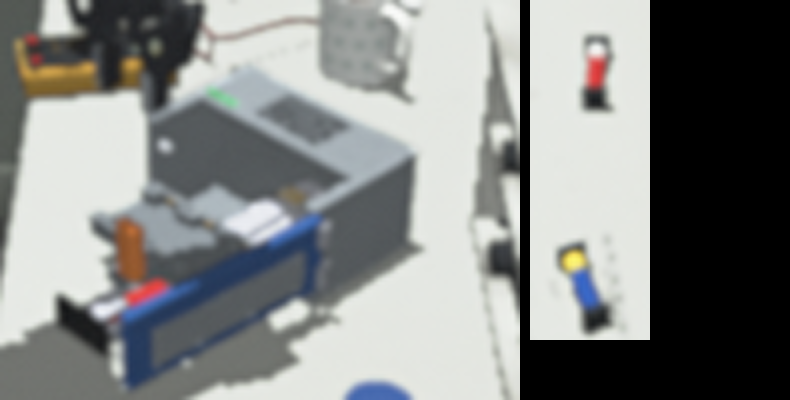

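Side view shows the carrier out in front of the cabinet, tray empty, door wide open at lower left. Now to the red cell.

arm_command:
  increments:
    - {"slide": [0.1,-0.1,0.01],"spin": 57,"gripper": 0.3}
    - {"slide": [0.1,-0.1,0.01],"spin": 57,"gripper": 0.3}
    - {"slide": [0.1,-0.1,0.01],"spin": 57,"gripper": 0.3}
    - {"slide": [0.1,-0.1,0.01],"spin": 57,"gripper": 0.3}
    - {"slide": [0.197,-0.188,0.01],"spin": 57,"gripper": 0.3}
    - {"slide": [0.197,-0.188,0.01],"spin": 57,"gripper": 0.3}
    - {"slide": [0.197,-0.188,0.01],"spin": 57,"gripper": 0.3}
    - {"slide": [0.197,-0.188,0.01],"spin": 57,"gripper": 0.3}

```text
t: 11.37
tool_pos: [0.4464, -0.0269, 0.248]
tool_rot: [-0.363, -3.116, 0.003]
contact_force: [0.5, 0.2, -0.3]
opening: 0.0557
grip_force: 0.0
```

arm_command:
  increments:
    - {"slide": [0,0,0],"spin": 57,"gripper": 0.3}
    - {"slide": [0,0,0],"spin": 57,"gripper": 0.3}
    - {"slide": [0,0,0],"spin": 57,"gripper": 0.3}
    - {"slide": [0,0,0],"spin": 57,"gripper": 0.3}
    - {"slide": [0,0,0],"spin": 57,"gripper": 0.3}
    - {"slide": [0,0,0],"spin": 57,"gripper": 0.3}
    - {"slide": [0,0,0],"spin": 57,"gripper": 0.3}
    - {"slide": [0,0,0],"spin": 57,"gripper": 0.3}

```text
t: 12.03
tool_pos: [0.4468, -0.0221, 0.2477]
tool_rot: [-1.798, -2.57, 0.003]
contact_force: [0.5, -0.1, 1.3]
opening: 0.0556
grip_force: 0.0
```

Run:
```python
from h import *
r=cam("wrist");cv2.imwrite("pics/w6.png",r["frame"][:,:,::-1])
plan([.448,-.023,.25],0)
```

```text
slide [-0.0012  0.0008 -0.0022] spin 19.8 | at [ 0.4468 -0.0221  0.2478] yawY 19.8 q [-0.22 -0.35  2.07 -0.    1.43 -0.56] F [ 0.3 -0.1 -0.1] open 0.0558 t 12.1
```

View pics/w6.png

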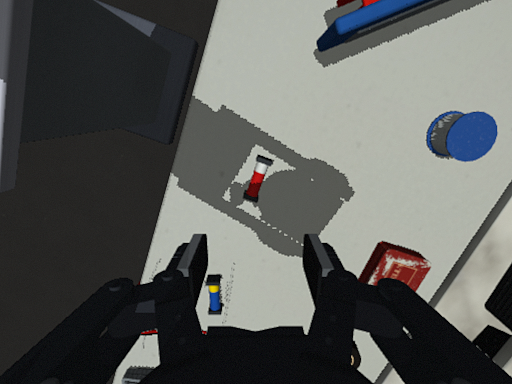

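Red cell: caps at (265,160) and (252,196); blue/yellow caps at (213,280) and (215,309).

Run:
```python
from h import *
r=cam("wrist")
for e in [((264.5,160.5),(252.5,195.5)),((213,281),(215.5,308.5))]:
    p=at_z(r,e,.012);d=p[0]-p[1];c=p.mean(0);a=np.degrees(np.arctan2(d[1],d[0]));print(c.round(4),np.linalg.norm(d).round(4),"dir",a.round(1))
    plan([c[0],c[1],.08],a-90)
```

```text
[ 0.4516 -0.0231  0.012 ] 0.0449 dir 91.7
slide [-0.003   0.0048  0.168 ] spin 18.7 | at [ 0.4469 -0.0221  0.2481] yawY 20.4 q [-0.22 -0.35  2.07 -0.    1.43 -0.57] F [ 0.9 -0.4  0.2] open 0.0556 t 12.1
[ 0.4514 -0.1985  0.012 ] 0.045 dir 111.6
slide [-0.1674 -0.0566  0.1679] spin -1.2 | at [ 0.4469 -0.0221  0.2481] yawY 20.4 q [-0.22 -0.35  2.07 -0.    1.43 -0.57] F [ 0.9 -0.4  0.2] open 0.0556 t 12.1
```

arm_command:
  increments:
    - {"slide": [-0.003,0.005,0.03],"spin": 19,"gripper": 0.2}
    - {"slide": [-0.003,0.005,0.06],"spin": 19,"gripper": 0.2}
    - {"slide": [-0.003,0.005,0.1],"spin": 19,"gripper": 0.2}
    - {"slide": [-0.003,0.005,0.13],"spin": 19,"gripper": 0.2}
    - {"slide": [-0.003,0.005,0.155],"spin": 19,"gripper": 0.2}
    - {"slide": [-0.003,0.005,0.165],"spin": 19,"gripper": 0.2}
    - {"slide": [-0.003,0.005,0.17],"spin": 19,"gripper": 0.2}
    - {"slide": [-0.003,0.005,0.17],"spin": 19,"gripper": 0.2}

```text
t: 12.8
tool_pos: [0.453, -0.0232, 0.0798]
tool_rot: [-2.191, -2.248, 0.002]
contact_force: [-0.3, 0.7, 0.7]
opening: 0.0514
grip_force: 0.0
```

arm_command:
  increments:
    - {"slide": [0,0,0],"spin": 0,"gripper": -0.85}
    - {"slide": [0,0,0],"spin": 0,"gripper": -0.85}
    - {"slide": [0,0,0],"spin": 0,"gripper": -0.85}
    - {"slide": [0,0,0],"spin": 0,"gripper": -0.85}
    - {"slide": [0,0,0],"spin": 0,"gripper": -0.85}
    - {"slide": [0,0,0],"spin": 0,"gripper": -0.85}
  newtons: 30

```text
t: 13.3
tool_pos: [0.4551, -0.0236, 0.0829]
tool_rot: [2.192, 2.247, 0.003]
contact_force: [-1.8, 0.0, 6.3]
opening: 0.0143
grip_force: 29.6
```

Run:
```python
from h import *
plan(cab([-.048,.045,.25]),-45.6,360)
plan(cab([-.048,0,.25]),-45.6,360)
```

```text
slide [ 0.3451  0.0206 -0.1673] spin 47.0 | at [ 0.4551 -0.0236  0.0829] yawY 1.4 q [-0.22 -0.1   2.16 -0.    1.08 -0.24] F [-1.8  0.   6.3] open 0.0143 t 13.3
slide [ 0.3122  0.0513 -0.1672] spin 47.0 | at [ 0.4551 -0.0236  0.0829] yawY 1.4 q [-0.22 -0.1   2.16 -0.    1.08 -0.24] F [-1.8  0.   6.3] open 0.0143 t 13.3
```

arm_command:
  increments:
    - {"slide": [0,0,0],"spin": 0,"gripper": -0.35}
    - {"slide": [0,0,0],"spin": 0,"gripper": -0.35}
    - {"slide": [0,0,0],"spin": 0,"gripper": -0.35}
    - {"slide": [0,0,0.003],"spin": 0,"gripper": -0.35}
    - {"slide": [0,0,0.006],"spin": 0,"gripper": -0.35}
    - {"slide": [0,0,0.006],"spin": 0,"gripper": -0.35}
  newtons: 25

```text
t: 13.8
tool_pos: [0.453, -0.0232, 0.0739]
tool_rot: [-2.193, -2.247, 0.002]
contact_force: [-1.1, 0.3, -0.2]
opening: 0.0276
grip_force: 0.0
```

arm_command:
  increments:
    - {"slide": [0,0,0.002],"spin": 0,"gripper": -0.35}
    - {"slide": [0,0,0.002],"spin": 0,"gripper": -0.35}
    - {"slide": [0,0,0.002],"spin": 0,"gripper": -0.35}

```text
t: 14.05
tool_pos: [0.4537, -0.0233, 0.0728]
tool_rot: [-2.194, -2.248, 0.0]
contact_force: [-0.5, 0.2, -0.6]
opening: 0.0274
grip_force: 0.0
```

arm_command:
  increments:
    - {"slide": [0,0,-0.001],"spin": 0,"gripper": -0.85}
    - {"slide": [0,0,-0.001],"spin": 0,"gripper": -0.85}
    - {"slide": [0,0,-0.001],"spin": 0,"gripper": -0.85}
    - {"slide": [0,0,-0.001],"spin": 0,"gripper": -0.85}
    - {"slide": [0,0,-0.001],"spin": 0,"gripper": -0.85}
  newtons: 30

```text
t: 14.47
tool_pos: [0.4537, -0.0233, 0.0739]
tool_rot: [2.194, 2.248, 0.0]
contact_force: [0.8, 0.3, -0.4]
opening: 0.0155
grip_force: 30.8
```

Run:
```python
from h import *
r=cam("wrist");cv2.imwrite("pics/w7.png",r["frame"][100:340,130:390,::-1])
plan(cab([-.048,.045,.25]),-45.6,360)
```

```text
slide [ 0.3449  0.0213 -0.1761] spin 47.0 | at [ 0.4537 -0.0233  0.0739] yawY 1.4 q [-0.22 -0.09  2.17  0.    1.06 -0.24] F [ 0.4 -0.5 -0.6] open 0.0153 t 14.5
```

View pics/w7.png

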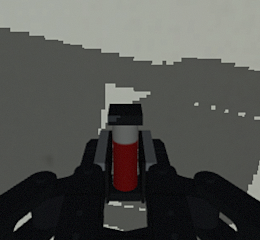

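Red cell is held squarely between the pads. Lift and carry to the left cradle.

arm_command:
  increments:
    - {"slide": [0,0,-0.04],"spin": 0,"gripper": -0.85}
    - {"slide": [0,0,-0.08],"spin": 5,"gripper": -0.85}
    - {"slide": [0.02,0,-0.12],"spin": 10,"gripper": -0.85}
    - {"slide": [0.05,0.005,-0.14],"spin": 17,"gripper": -0.85}
    - {"slide": [0.08,0.007,-0.15],"spin": 24,"gripper": -0.85}
    - {"slide": [0.11,0.01,-0.15],"spin": 30,"gripper": -0.85}
    - {"slide": [0.145,0.01,-0.15],"spin": 36,"gripper": -0.85}
    - {"slide": [0.18,0.01,-0.15],"spin": 42,"gripper": -0.85}

```text
t: 15.18
tool_pos: [0.4594, 0.1584, 0.2246]
tool_rot: [2.858, 1.304, 0.002]
contact_force: [0.7, -1.1, 0.3]
opening: 0.0156
grip_force: 30.8
```

Run:
```python
from h import *
plan(cab([-.048,.045,.20]),-45.6,360)
```

```text
slide [ 0.1284 -0.1018  0.0247] spin 4.7 | at [0.4594 0.1584 0.2246] yawY -40.9 q [ 0.18 -0.23  2.01  0.    1.36  0.89] F [ 0.7 -1.1  0.3] open 0.0156 t 15.2
```

arm_command:
  increments:
    - {"slide": [0.128,-0.102,0.025],"spin": 4.7,"gripper": -0.85}
    - {"slide": [0.128,-0.102,0.025],"spin": 4.7,"gripper": -0.85}
    - {"slide": [0.128,-0.102,0.025],"spin": 4.7,"gripper": -0.85}
    - {"slide": [0.128,-0.102,0.025],"spin": 4.7,"gripper": -0.85}
    - {"slide": [0.128,-0.102,0.025],"spin": 4.7,"gripper": -0.85}
    - {"slide": [0.128,-0.102,0.025],"spin": 4.7,"gripper": -0.85}
    - {"slide": [0.128,-0.102,0.025],"spin": 4.7,"gripper": -0.85}
    - {"slide": [0.128,-0.102,0.025],"spin": 4.7,"gripper": -0.85}

```text
t: 15.85
tool_pos: [0.4654, 0.3195, 0.199]
tool_rot: [2.906, 1.193, 0.0]
contact_force: [-0.2, -0.0, -1.0]
opening: 0.0156
grip_force: 30.9
```

Run:
```python
from h import *
plan(cab([-.048,.045,.111]),-45.6,360)
r=cam("wrist");im=r["frame"][:,:,::-1].copy()
P=[[-.048+a*.0295,.045+b*.012,.034] for a in(-1,1) for b in(-1,1)]+[[-.105,0,.086]]
o,M=tilt()
uv=project(r,[cab(p) for p in P])
for u,v in uv: cv2.circle(im,(int(round(u)),int(round(v))),1,(0,255,255),-1)
print(uv.round(0).tolist())
cv2.imwrite("pics/w8.png",cv2.resize(im[60:340,80:440],None,fx=2,fy=2))
```

```text
slide [ 0.0027 -0.0009  0.088 ] spin 0.2 | at [0.4654 0.3195 0.199 ] yawY -45.4 q [ 0.47 -0.    1.85 -0.    1.29  1.26] F [-0.2 -0.  -1. ] open 0.0156 t 15.8
[[266.0, 222.0], [241.0, 222.0], [267.0, 162.0], [240.0, 162.0], [309.0, 281.0]]
```

View pics/w8.png

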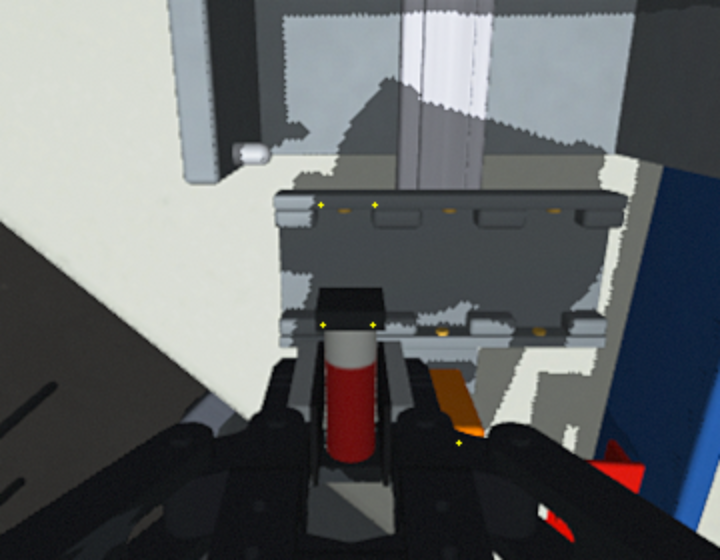

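Left cradle's gap is at x≈314–372 (far) and 324–372 (near) in the crop, dots predict 321–375: within 1–2 mm. Lower the cell.

arm_command:
  increments:
    - {"slide": [0.002,-0.002,0.03],"spin": 0,"gripper": -0.85}
    - {"slide": [0.002,-0.002,0.05],"spin": 0,"gripper": -0.85}
    - {"slide": [0.002,-0.002,0.065],"spin": 0,"gripper": -0.85}
    - {"slide": [0.002,-0.002,0.075],"spin": 0,"gripper": -0.85}
    - {"slide": [0.002,-0.002,0.083],"spin": 0,"gripper": -0.85}
    - {"slide": [0.002,-0.002,0.086],"spin": 0,"gripper": -0.85}
    - {"slide": [0.002,-0.002,0.086],"spin": 0,"gripper": -0.85}
    - {"slide": [0.002,-0.002,0.086],"spin": 0,"gripper": -0.85}

```text
t: 16.57
tool_pos: [0.4658, 0.3233, 0.1138]
tool_rot: [-2.906, -1.194, -0.002]
contact_force: [-0.1, 0.8, 0.9]
opening: 0.0153
grip_force: 30.9
```

arm_command:
  increments:
    - {"slide": [0,0,0.003],"spin": 0,"gripper": -0.85}
    - {"slide": [0,0,0.004],"spin": 0,"gripper": -0.85}
    - {"slide": [0,0,0.004],"spin": 0,"gripper": -0.85}

```text
t: 16.82
tool_pos: [0.4653, 0.3233, 0.1092]
tool_rot: [-2.906, -1.195, -0.001]
contact_force: [-0.8, -0.2, -0.2]
opening: 0.0155
grip_force: 30.9
```

Run:
```python
from h import *
plan(cab([-.048,.045,.108]),-45.6,360)
```

```text
slide [-0.      0.0018  0.0012] spin 0.3 | at [0.4653 0.3233 0.1092] yawY -45.3 q [ 0.48  0.12  1.89 -0.    1.13  1.27] F [-0.8 -0.2 -0.2] open 0.0155 t 16.8
```

arm_command:
  increments:
    - {"slide": [0,0,0.001],"spin": 0,"gripper": -0.85}
    - {"slide": [0,0,0.001],"spin": 0,"gripper": -0.3}
    - {"slide": [0,0,0.001],"spin": 0,"gripper": -0.3}
    - {"slide": [0,0,0.001],"spin": 0,"gripper": -0.3}
    - {"slide": [0,0,-0.03],"spin": 0,"gripper": -0.3}
    - {"slide": [0,0,-0.07],"spin": 0,"gripper": -0.2}
    - {"slide": [0,0,-0.11],"spin": 0,"gripper": 0}
    - {"slide": [0,0,-0.14],"spin": 0,"gripper": 0.2}

```text
t: 17.48
tool_pos: [0.4657, 0.3236, 0.2525]
tool_rot: [-2.905, -1.195, -0.005]
contact_force: [1.3, 0.6, 0.4]
opening: 0.051
grip_force: 0.0
```

Run:
```python
from h import *
r=cam("wrist");S=cam("side")
# numeric cell check: red blob in wrist image
hsv=cv2.cvtColor(r["frame"],cv2.COLOR_RGB2HSV);m=((hsv[...,0]<8)|(hsv[...,0]>172))&(hsv[...,1]>150)&(hsv[...,2]>60)
n,l,st,c=cv2.connectedComponentsWithStats(m.astype(np.uint8))
for i in range(1,n):
    if st[i,4]>60:
        p=at_z(r,[c[i]],.047)[0];print(st[i].tolist(),(R.from_euler('z',-X[2]).apply(p-[X[0],X[1],0])*1e3).round(1))
hs=cv2.cvtColor(S["frame"],cv2.COLOR_RGB2HSV);m=(hs[...,0]>105)&(hs[...,0]<125)&(hs[...,1]>150);m[:240]=0;m[:,260:]=0
v,u=np.nonzero(m);print("blue",u.mean(),v.mean(),len(u),at_z(S,[(u.mean(),v.mean())],.012))
plan([.4514,-.1985,.25],21.6,360)
```

```text
[249, 178, 12, 27, 315] [-54.6  46.3  47. ]
[345, 255, 33, 30, 617] [-153.5  -81.9   47. ]
blue 218.42105263157896 312.0 19 [[ 0.45045926 -0.20200036  0.012     ]]
slide [-0.38    0.3602  0.0035] spin -66.9 | at [0.4681 0.3248 0.257 ] yawY -45.3 q [ 0.48 -0.05  1.8   0.    1.38  1.27] F [-0.2  0.3  0.1] open 0.0511 t 17.6
```

Red cell lies in cradle (y≈46 mm). Blue/yellow still in place; go there.

arm_command:
  increments:
    - {"slide": [-0.38,0.36,0.0],"spin": -67,"gripper": 0.2}
    - {"slide": [-0.38,0.36,0.0],"spin": -67,"gripper": 0.2}
    - {"slide": [-0.38,0.36,0.0],"spin": -67,"gripper": 0.2}
    - {"slide": [-0.38,0.36,0.0],"spin": -67,"gripper": 0.2}
    - {"slide": [-0.38,0.36,0.0],"spin": -67,"gripper": 0.2}
    - {"slide": [-0.38,0.36,0.0],"spin": -67,"gripper": 0.2}
    - {"slide": [-0.38,0.36,0.0],"spin": -67,"gripper": 0.2}
    - {"slide": [-0.38,0.36,0.0],"spin": -67,"gripper": 0.2}

```text
t: 18.25
tool_pos: [0.4561, 0.0257, 0.2485]
tool_rot: [-2.105, -2.331, 0.0]
contact_force: [0.8, -0.4, 0.2]
opening: 0.0511
grip_force: 0.0
```

Run:
```python
from h import *
plan([.4514,-.1985,.22],21.6,360)
```

```text
slide [-0.2226 -0.0274  0.0285] spin -15.8 | at [0.4561 0.0257 0.2485] yawY 5.8 q [-0.11 -0.33  2.05 -0.    1.42 -0.21] F [ 0.8 -0.4  0.2] open 0.0511 t 18.2
```

arm_command:
  increments:
    - {"slide": [-0.223,-0.027,0.0],"spin": -16,"gripper": 0.1}
    - {"slide": [-0.223,-0.027,0.0],"spin": -16,"gripper": 0.1}
    - {"slide": [-0.223,-0.027,0.0],"spin": -16,"gripper": 0.1}
    - {"slide": [-0.223,-0.027,0.0],"spin": -16,"gripper": 0.1}
    - {"slide": [-0.223,-0.027,0.0],"spin": -16,"gripper": 0.1}
    - {"slide": [-0.223,-0.027,0.0],"spin": -16,"gripper": 0.1}
    - {"slide": [-0.223,-0.027,0.0],"spin": -16,"gripper": 0.1}
    - {"slide": [-0.223,-0.027,0.0],"spin": -16,"gripper": 0.1}

```text
t: 18.92
tool_pos: [0.4508, -0.1984, 0.2483]
tool_rot: [-1.771, -2.593, -0.0]
contact_force: [-0.1, -0.1, 0.1]
opening: 0.0474
grip_force: 0.0
```

Run:
```python
from h import *
r=cam("wrist");cv2.imwrite("pics/w9.png",r["frame"][:,:,::-1])
plan([.4514,-.1985,.073],21.6,360)
```

```text
slide [-1.600e-03  1.000e-04  1.753e-01] spin -0.2 | at [ 0.4509 -0.1973  0.2483] yawY 21.4 q [-0.56 -0.23  1.97  0.    1.4  -0.94] F [ 0.  -0.2  0.6] open 0.0471 t 19.0
```

View pics/w9.png

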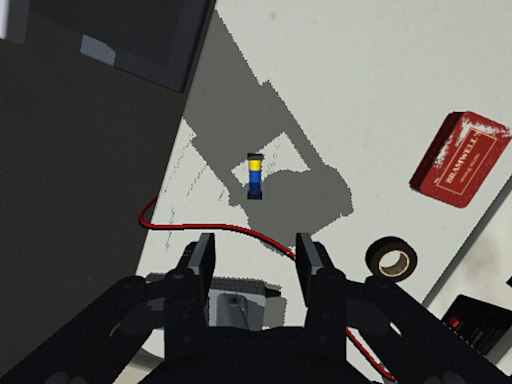

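Blue/yellow cell caps at (256,157) and (255,195), aligned with the fingers; still no green cell.

Run:
```python
from h import *
r=cam("wrist");p=at_z(r,[(256,157),(254.7,195)],.012);c=p.mean(0);d=p[0]-p[1];a=np.degrees(np.arctan2(d[1],d[0]))-90;print(c,np.linalg.norm(d),a)
plan([c[0],c[1],.073],a,360)
```

```text
[ 0.45255096 -0.19730107  0.012     ] 0.046232804098074225 19.581251795729514
slide [-0.0014  0.0012  0.1754] spin 1.9 | at [ 0.4511 -0.1966  0.2484] yawY 21.5 q [-0.56 -0.23  1.97  0.    1.4  -0.94] F [0.1 0.8 0.8] open 0.0469 t 19.0
```

arm_command:
  increments:
    - {"slide": [-0.001,0.001,0.04],"spin": 1.5,"gripper": 0}
    - {"slide": [-0.001,0.001,0.08],"spin": 1.5,"gripper": 0}
    - {"slide": [-0.001,0.001,0.12],"spin": 1.5,"gripper": 0}
    - {"slide": [-0.001,0.001,0.145],"spin": 1.5,"gripper": 0}
    - {"slide": [-0.001,0.001,0.16],"spin": 1.5,"gripper": 0}
    - {"slide": [-0.001,0.001,0.17],"spin": 1.5,"gripper": -0.2}
    - {"slide": [-0.001,0.001,0.174],"spin": 1.5,"gripper": -0.3}
    - {"slide": [-0.001,0.001,0.174],"spin": 1.5,"gripper": -0.3}

```text
t: 19.68
tool_pos: [0.4526, -0.1969, 0.0746]
tool_rot: [-1.799, -2.574, -0.0]
contact_force: [-0.3, 0.1, -0.2]
opening: 0.0295
grip_force: 0.0
```

arm_command:
  increments:
    - {"slide": [0,0,0],"spin": 0,"gripper": -0.4}
    - {"slide": [0,0,0],"spin": 0,"gripper": -0.85}
    - {"slide": [0,0,0],"spin": 0,"gripper": -0.85}
    - {"slide": [0,0,0],"spin": 0,"gripper": -0.85}
    - {"slide": [0,0,0],"spin": 0,"gripper": -0.85}
    - {"slide": [0,0,0],"spin": 0,"gripper": -0.85}
  newtons: 30

```text
t: 20.18
tool_pos: [0.4537, -0.1984, 0.0768]
tool_rot: [1.8, 2.571, 0.001]
contact_force: [-0.5, 1.1, 6.3]
opening: 0.0157
grip_force: 30.6
```

Run:
```python
from h import *
plan(cab([-.048,0.002,.25]),-45.6,360)
```

```text
slide [ 0.4451  0.2083 -0.1737] spin 65.6 | at [ 0.4537 -0.1984  0.0768] yawY 20.0 q [-0.56  0.01  2.07  0.    1.06 -0.91] F [-0.5  1.1  6.3] open 0.0157 t 20.2
```

arm_command:
  increments:
    - {"slide": [0,0,-0.03],"spin": 0,"gripper": -0.85}
    - {"slide": [0,0,-0.07],"spin": 7,"gripper": -0.85}
    - {"slide": [0.02,0.01,-0.11],"spin": 14,"gripper": -0.85}
    - {"slide": [0.05,0.025,-0.14],"spin": 21,"gripper": -0.85}
    - {"slide": [0.08,0.04,-0.16],"spin": 28,"gripper": -0.85}
    - {"slide": [0.11,0.055,-0.16],"spin": 35,"gripper": -0.85}
    - {"slide": [0.145,0.07,-0.16],"spin": 42,"gripper": -0.85}
    - {"slide": [0.18,0.085,-0.16],"spin": 49,"gripper": -0.85}

```text
t: 20.85
tool_pos: [0.4708, -0.007, 0.2364]
tool_rot: [2.673, 1.647, 0.003]
contact_force: [0.7, -0.0, -0.5]
opening: 0.0154
grip_force: 30.1
```

Run:
```python
from h import *
plan(cab([-.048,0.001,.20]),-45.6,360)
```

```text
slide [ 0.2778 -0.1101  0.0363] spin 18.9 | at [ 0.4708 -0.007   0.2364] yawY -26.7 q [-0.17 -0.28  2.03 -0.    1.39  0.29] F [ 0.7 -0.  -0.5] open 0.0154 t 20.9
```

arm_command:
  increments:
    - {"slide": [0.035,-0.014,0.0],"spin": 5,"gripper": -0.85}
    - {"slide": [0.073,-0.029,0.0],"spin": 10,"gripper": -0.85}
    - {"slide": [0.111,-0.044,0.0],"spin": 15,"gripper": -0.85}
    - {"slide": [0.149,-0.059,0.0],"spin": 19,"gripper": -0.85}
    - {"slide": [0.187,-0.074,0.01],"spin": 19,"gripper": -0.85}
    - {"slide": [0.225,-0.089,0.02],"spin": 19,"gripper": -0.85}
    - {"slide": [0.255,-0.101,0.03],"spin": 19,"gripper": -0.85}
    - {"slide": [0.278,-0.11,0.036],"spin": 19,"gripper": -0.85}

```text
t: 21.52
tool_pos: [0.4946, 0.2921, 0.1978]
tool_rot: [-2.905, -1.196, 0.002]
contact_force: [0.3, -0.4, -0.6]
opening: 0.0156
grip_force: 30.1
```

arm_command:
  increments:
    - {"slide": [0,0,0],"spin": 0,"gripper": -0.85}
    - {"slide": [0,0,0],"spin": 0,"gripper": -0.85}
    - {"slide": [0,0,0],"spin": 0,"gripper": -0.85}

```text
t: 21.77
tool_pos: [0.4954, 0.2893, 0.199]
tool_rot: [2.906, 1.193, -0.0]
contact_force: [-0.2, 0.3, 0.2]
opening: 0.0153
grip_force: 30.1
```

Run:
```python
from h import *
plan(cab([-.048,0.001,.112]),-45.6,360)
r=cam("wrist");im=r["frame"][:,:,::-1].copy()
P=[[-.048+a*.0295,b*.012,.034] for a in(-1,1) for b in(-1,1)]
for u,v in project(r,[cab(p) for p in P]): cv2.circle(im,(int(round(u)),int(round(v))),1,(0,255,255),-1)
cv2.imwrite("pics/w10.png",cv2.resize(im[60:340,80:440],None,fx=2,fy=2))
```

```text
slide [0.0024 0.0004 0.087 ] spin 0.2 | at [0.4954 0.2893 0.199 ] yawY -45.4 q [ 0.4   0.02  1.83 -0.    1.29  1.19] F [-0.2  0.3  0.2] open 0.0153 t 21.8
```

View pics/w10.png

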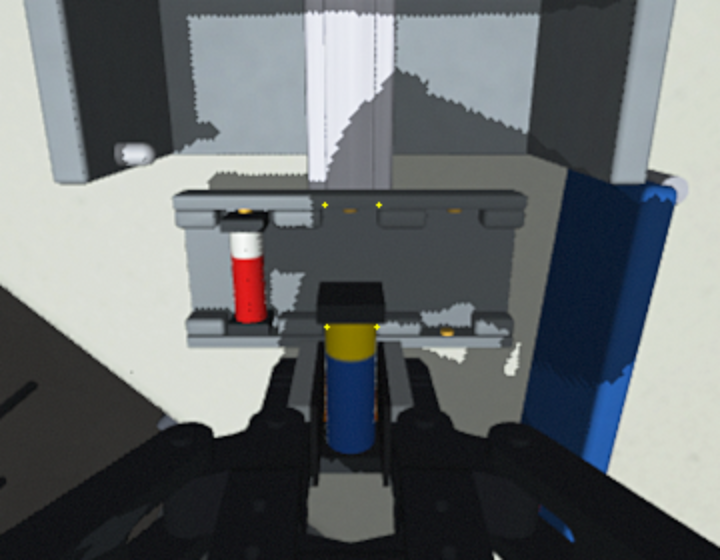

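Red cell sits in the left cradle (250,270); middle cradle dots match its blocks. Lower the blue cell.

arm_command:
  increments:
    - {"slide": [0.002,0,0.03],"spin": 0,"gripper": -0.85}
    - {"slide": [0.002,0,0.05],"spin": 0,"gripper": -0.85}
    - {"slide": [0.002,0,0.065],"spin": 0,"gripper": -0.85}
    - {"slide": [0.002,0,0.075],"spin": 0,"gripper": -0.85}
    - {"slide": [0.002,0,0.083],"spin": 0,"gripper": -0.85}
    - {"slide": [0.002,0,0.086],"spin": 0,"gripper": -0.85}
    - {"slide": [0.002,0,0.086],"spin": 0,"gripper": -0.85}
    - {"slide": [0.002,0,0.086],"spin": 0,"gripper": -0.85}

```text
t: 22.48
tool_pos: [0.4975, 0.2911, 0.114]
tool_rot: [-2.906, -1.193, -0.003]
contact_force: [-0.3, 1.1, 0.7]
opening: 0.0152
grip_force: 30.0
```

arm_command:
  increments:
    - {"slide": [0,0,0.002],"spin": 0,"gripper": -0.85}
    - {"slide": [0,0,0.003],"spin": 0,"gripper": -0.85}
    - {"slide": [0,0,0.003],"spin": 0,"gripper": -0.85}

```text
t: 22.73
tool_pos: [0.4974, 0.2913, 0.1108]
tool_rot: [2.906, 1.193, 0.002]
contact_force: [-0.2, -0.3, 0.5]
opening: 0.0154
grip_force: 30.2
```

arm_command:
  increments:
    - {"slide": [0,0,0.0015],"spin": 0,"gripper": -0.85}
    - {"slide": [0,0,0.0015],"spin": 0,"gripper": -0.4}
    - {"slide": [0,0,0.0015],"spin": 0,"gripper": -0.3}
    - {"slide": [0,0,0.0015],"spin": 0,"gripper": -0.3}
    - {"slide": [0,0,-0.03],"spin": 0,"gripper": -0.3}
    - {"slide": [0,0,-0.07],"spin": 0,"gripper": -0.2}
    - {"slide": [0,0,-0.11],"spin": 0,"gripper": 0}
    - {"slide": [0,0,-0.12],"spin": 0,"gripper": 0}

```text
t: 23.4
tool_pos: [0.4995, 0.2922, 0.2376]
tool_rot: [-2.906, -1.193, -0.018]
contact_force: [0.2, 0.2, 1.6]
opening: 0.0424
grip_force: 0.0
```

Run:
```python
from h import *
r=cam("wrist");im=r["frame"][:,:,::-1]
cv2.imwrite("pics/w11.png",cv2.resize(im[60:340,80:440],None,fx=2,fy=2))
plan(cab([-.105,0,.22]),-45.6,360)
```

```text
slide [-0.0599  0.0003  0.0169] spin 0.2 | at [0.4996 0.2923 0.2376] yawY -45.4 q [ 0.4  -0.01  1.79  0.    1.35  1.19] F [0.2 1.4 0.8] open 0.0427 t 23.4
```

View pics/w11.png

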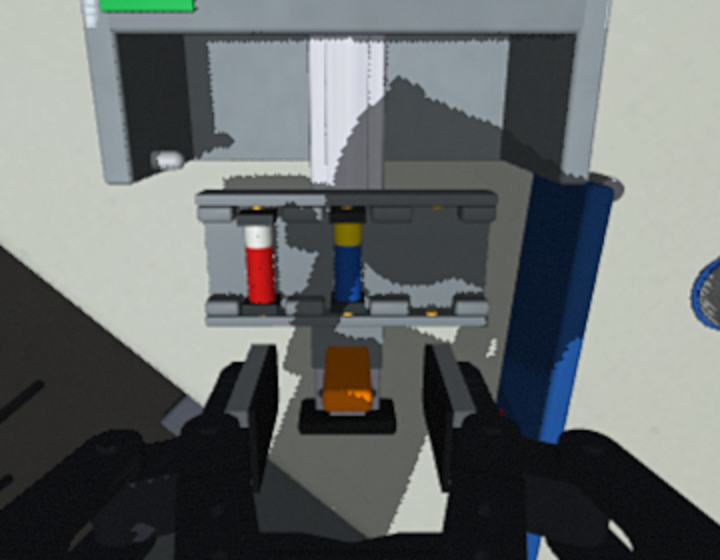

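Both cells are seated in the left and middle cradles, orange grip at (348,380). I've now used more picture views than the 14 allowed (16), so no further viewing; the rest by numbers.

Run:
```python
from h import *
for n in("side","scene"):
    r=cam(n);h=cv2.cvtColor(r["frame"],cv2.COLOR_RGB2HSV);m=(h[...,0]>40)&(h[...,0]<85)&(h[...,1]>80)&(h[...,2]>50)
    k,l,s,c=cv2.connectedComponentsWithStats(m.astype(np.uint8))
    for i in range(1,k):
        if s[i,4]>=4: print(n,c[i].round(0),s[i,4],at_z(r,[c[i]],.012)[0].round(2))
plan(cab([-.105,0,.131]),-45.6,360)
```

```text
scene [415.   3.] 5 [ 3.15 -3.69  0.01]
scene [194. 220.] 10 [0.63 0.39 0.01]
slide [-0.0577  0.0012  0.1002] spin 0.2 | at [0.4974 0.2913 0.2313] yawY -45.4 q [ 0.4  -0.01  1.8   0.    1.35  1.19] F [ 0.4 -0.2 -1.1] open 0.0427 t 23.6
```

arm_command:
  increments:
    - {"slide": [-0.03,0,0],"spin": 0,"gripper": 0}
    - {"slide": [-0.06,0,0],"spin": 0,"gripper": 0}
    - {"slide": [-0.06,0,0.02],"spin": 0,"gripper": 0}
    - {"slide": [-0.06,0,0.04],"spin": 0,"gripper": 0}
    - {"slide": [-0.06,0,0.04],"spin": 0,"gripper": 0}
    - {"slide": [-0.06,0,0.04],"spin": 0,"gripper": 0}

```text
t: 24.05
tool_pos: [0.4524, 0.2481, 0.1868]
tool_rot: [-2.906, -1.193, 0.01]
contact_force: [0.0, 1.0, 0.6]
opening: 0.0426
grip_force: 0.0
```

Run:
```python
from h import *
plan(cab([-.105,0,.131]),-45.6,360)
```

```text
slide [0.0052 0.0024 0.0557] spin 0.2 | at [0.4524 0.2481 0.1868] yawY -45.4 q [ 0.36 -0.1   1.97 -0.    1.28  1.15] F [0.  1.  0.6] open 0.0426 t 24.1
```

arm_command:
  increments:
    - {"slide": [0.002,0.001,0.02],"spin": 0,"gripper": 0}
    - {"slide": [0.002,0.001,0.04],"spin": 0,"gripper": 0}
    - {"slide": [0.002,0.001,0.055],"spin": 0,"gripper": 0}
    - {"slide": [0.002,0.001,0.055],"spin": 0,"gripper": 0}
    - {"slide": [0.002,0.001,0.055],"spin": 0,"gripper": 0}

```text
t: 24.47
tool_pos: [0.4561, 0.2496, 0.1347]
tool_rot: [-2.906, -1.193, 0.003]
contact_force: [-0.0, 0.8, 0.2]
opening: 0.0428
grip_force: 0.0
```

Run:
```python
from h import *
plan(cab([-.105,0,.131]),-45.6,360)
```

```text
slide [0.0012 0.0006 0.0036] spin 0.3 | at [0.4561 0.2496 0.1347] yawY -45.3 q [ 0.36 -0.03  1.99  0.    1.18  1.15] F [-0.   0.8  0.2] open 0.0428 t 24.5
```

Grip, then push in gently.

arm_command:
  increments:
    - {"slide": [0.001,0,0.003],"spin": 0,"gripper": -0.4}
    - {"slide": [0.001,0,0.003],"spin": 0,"gripper": -0.8}
    - {"slide": [0.001,0,0.003],"spin": 0,"gripper": -0.8}
    - {"slide": [0.001,0,0.003],"spin": 0,"gripper": -0.8}
    - {"slide": [0.001,0,0.003],"spin": 0,"gripper": -0.8}
  newtons: 50

```text
t: 24.88
tool_pos: [0.4571, 0.2516, 0.1336]
tool_rot: [-2.904, -1.192, -0.002]
contact_force: [-3.6, 4.3, 2.7]
opening: 0.0229
grip_force: 50.0
```

arm_command:
  increments:
    - {"slide": [0.008,0,0],"spin": 0,"gripper": -0.8}
    - {"slide": [0.018,0,0],"spin": 0,"gripper": -0.8}
    - {"slide": [0.03,0,0],"spin": 0,"gripper": -0.8}
    - {"slide": [0.042,0,0],"spin": 0,"gripper": -0.8}
    - {"slide": [0.054,0,0],"spin": 0,"gripper": -0.8}
    - {"slide": [0.066,0,0],"spin": 0,"gripper": -0.8}
    - {"slide": [0.078,0,0],"spin": 0,"gripper": -0.8}
    - {"slide": [0.09,0,0],"spin": 0,"gripper": -0.8}

```text
t: 25.55
tool_pos: [0.5214, 0.315, 0.1336]
tool_rot: [-2.904, -1.192, -0.001]
contact_force: [-3.6, 1.9, 3.1]
opening: 0.0228
grip_force: 50.1
```

arm_command:
  increments:
    - {"slide": [0.01,0,0],"spin": 0,"gripper": -0.8}
    - {"slide": [0.019,0,0],"spin": 0,"gripper": -0.8}
    - {"slide": [0.027,0,0],"spin": 0,"gripper": -0.8}
    - {"slide": [0.033,0,0],"spin": 0,"gripper": -0.8}
    - {"slide": [0.037,0,0],"spin": 0,"gripper": -0.8}
    - {"slide": [0.04,0,0],"spin": 0,"gripper": -0.8}
    - {"slide": [0.04,0,0],"spin": 0,"gripper": -0.8}
    - {"slide": [0.04,0,0],"spin": 0,"gripper": -0.8}

```text
t: 26.22
tool_pos: [0.5498, 0.3431, 0.1337]
tool_rot: [-2.904, -1.193, -0.003]
contact_force: [-2.8, 4.1, 3.1]
opening: 0.023
grip_force: 50.1
```

Run:
```python
from h import *
plan(cab([.025,0,.131]),-45.6,360)
```

```text
slide [-0.0012  0.0018  0.0026] spin 0.3 | at [0.5498 0.3431 0.1337] yawY -45.3 q [0.44 0.26 1.68 0.   1.2  1.23] F [-2.8  4.1  3.1] open 0.023 t 26.2
```

arm_command:
  increments:
    - {"slide": [0,0,0],"spin": 0,"gripper": 0}
    - {"slide": [0,0,0],"spin": 0,"gripper": 0}
    - {"slide": [0,0,0],"spin": 0,"gripper": 0}
    - {"slide": [0,0,-0.03],"spin": 0,"gripper": 0}
    - {"slide": [0,0,-0.06],"spin": 0,"gripper": -0.5}
    - {"slide": [0,0,-0.09],"spin": 0,"gripper": -1}
    - {"slide": [0,0,-0.1],"spin": 0,"gripper": -1}
    - {"slide": [0,0,-0.1],"spin": 0,"gripper": -1}
  newtons: 20

```text
t: 26.88
tool_pos: [0.5515, 0.3422, 0.2368]
tool_rot: [-2.906, -1.193, -0.013]
contact_force: [0.1, 1.0, 1.0]
opening: 0.0003
grip_force: 0.0
```

```bash
cat > push.py <<'E'
from h import *
import sys
# fingers' centre 'off' outside the inner face, 'rad' from hinge; angles th
off=float(sys.argv[1]);rad=float(sys.argv[2]);z=float(sys.argv[3])
o,M=tilt();h=cab([0,-.097,0]);F=R.from_euler('z',X[2])
print("at",o["tool_pos"].round(4),"yaw",yaw(M).round(1),"F",o["contact_force"].round(1),"q",o["q"].round(2))
for th in map(float,sys.argv[4:]):
    p=h+(F*R.from_euler('z',th)).apply([-off,rad,0]);p[2]=z
    s=(yaw(M)-(44.4+np.degrees(th)-180)+180)%360-180
    print(th,(M.T@(p-o["tool_pos"])).round(4).tolist(),round(s,1),p.round(3))
E
python3 push.py .037 .165 .23 1.6
python3 - <<'E'
from h import *
# carrier/cell/grip check through wrist: orange blob & red/blue
r=cam("wrist");h=cv2.cvtColor(r["frame"],cv2.COLOR_RGB2HSV)
m=(h[...,0]>8)&(h[...,0]<18)&(h[...,1]>170)&(h[...,2]>80)
k,l,s,c=cv2.connectedComponentsWithStats(m.astype(np.uint8))
for i in range(1,k):
    if s[i,4]>50: print("orange",s[i].tolist(),(R.from_euler('z',-X[2]).apply(at_z(r,[c[i]],.086)[0]-[X[0],X[1],0])*1e3).round(1))
print(project(r,[cab([.025+a,b,.086]) for a in(-.006,.006) for b in(-.012,.012)]).round(0).tolist())
E
```

```text
at [0.5515 0.3422 0.2368] yaw -45.4 F [0.1 1.  1. ] q [ 0.44  0.15  1.62 -0.    1.36  1.23]
1.6 [-0.1911, 0.1381, 0.0058] -1.4 [0.513 0.11  0.23 ]
orange [240, 197, 26, 12, 294] [26.7  1.3 86. ]
[[267.0, 210.0], [240.0, 210.0], [267.0, 198.0], [240.0, 198.0]]
```

Carrier is at the charging station (grip blob matches prediction to ~1 px). Now to the door's outside.

arm_command:
  increments:
    - {"slide": [-0.191,0.138,0.0],"spin": 0,"gripper": -1}
    - {"slide": [-0.191,0.138,0.0],"spin": 0,"gripper": -1}
    - {"slide": [-0.191,0.138,0.0],"spin": 0,"gripper": -1}
    - {"slide": [-0.191,0.138,0.0],"spin": 0,"gripper": -1}
    - {"slide": [-0.191,0.138,0.0],"spin": 0,"gripper": -1}
    - {"slide": [-0.191,0.138,0.0],"spin": 0,"gripper": -1}
    - {"slide": [-0.191,0.138,0.0],"spin": 0,"gripper": -1}
    - {"slide": [-0.191,0.138,0.0],"spin": 0,"gripper": -1}

```text
t: 27.6
tool_pos: [0.5094, 0.1078, 0.2294]
tool_rot: [-2.907, -1.188, 0.006]
contact_force: [-0.0, 0.1, -0.7]
opening: -0.0003
grip_force: 0.0
```

arm_command:
  increments:
    - {"slide": [0,0,0.03],"spin": 0,"gripper": -1}
    - {"slide": [0,0,0.06],"spin": 0,"gripper": -1}
    - {"slide": [0,0,0.09],"spin": 0,"gripper": -1}
    - {"slide": [0,0,0.09],"spin": 0,"gripper": -1}
    - {"slide": [0,0,0.09],"spin": 0,"gripper": -1}

```text
t: 28.02
tool_pos: [0.5087, 0.11, 0.1392]
tool_rot: [-2.903, -1.194, 0.01]
contact_force: [0.7, -0.5, -0.2]
opening: -0.0003
grip_force: 0.0
```

```bash
python3 push.py .027 .165 .142 1.6 1.5 1.4 1.3 1.2 1.1 1.0 .9 .8
```

```text
at [0.5087 0.11   0.1392] yaw -45.3 F [ 0.7 -0.5 -0.2] q [ 0.07 -0.03  1.99  0.    1.19  0.86]
1.6 [0.0023, -0.0071, -0.0028] -1.4 [0.505 0.117 0.142]
1.5 [-0.0, -0.0236, -0.0027] 4.4 [0.492 0.127 0.142]
1.4 [-0.0006, -0.0403, -0.0026] 10.1 [0.48  0.138 0.142]
1.3 [0.0004, -0.057, -0.0025] 15.8 [0.469 0.151 0.142]
1.2 [0.0032, -0.0735, -0.0025] 21.6 [0.459 0.164 0.142]
1.1 [0.0075, -0.0896, -0.0024] 27.3 [0.451 0.179 0.142]
1.0 [0.0135, -0.1053, -0.0024] 33.0 [0.444 0.194 0.142]
0.9 [0.0209, -0.1202, -0.0024] 38.8 [0.439 0.21  0.142]
0.8 [0.0299, -0.1343, -0.0023] 44.5 [0.435 0.226 0.142]
```

arm_command:
  increments:
    - {"slide": [0,-0.0236,0],"spin": 4.4,"gripper": -1}
    - {"slide": [-0.0006,-0.0403,0],"spin": 10.1,"gripper": -1}
    - {"slide": [0.0004,-0.057,0],"spin": 15.8,"gripper": -1}
    - {"slide": [0.0032,-0.0735,0],"spin": 21.6,"gripper": -1}
    - {"slide": [0.0075,-0.0896,0],"spin": 27.3,"gripper": -1}
    - {"slide": [0.0135,-0.1053,0],"spin": 33,"gripper": -1}
    - {"slide": [0.0209,-0.1202,0],"spin": 38.8,"gripper": -1}
    - {"slide": [0.0299,-0.1343,0],"spin": 44.5,"gripper": -1}

```text
t: 28.68
tool_pos: [0.4381, 0.2274, 0.1446]
tool_rot: [-3.14, 0.002, -0.006]
contact_force: [-0.0, -0.9, -0.7]
opening: 0.0001
grip_force: 0.2
```

```bash
python3 push.py .027 .165 .142 .8 .7 .6 .5 .4 .3 .2 .15 .1
```

```text
at [0.4381 0.2274 0.1446] yaw -90.1 F [-0.  -0.9 -0.7] q [ 0.33 -0.11  2.05 -0.    1.2   1.9 ]
0.8 [-0.0027, 0.001, 0.0026] -0.3 [0.435 0.226 0.142]
0.7 [-0.0047, -0.0156, 0.0026] 5.4 [0.434 0.243 0.142]
0.6 [-0.005, -0.0323, 0.0026] 11.1 [0.433 0.26  0.142]
0.5 [-0.0036, -0.049, 0.0027] 16.9 [0.435 0.276 0.142]
0.4 [-0.0006, -0.0654, 0.0027] 22.6 [0.438 0.293 0.142]
0.3 [0.004, -0.0815, 0.0027] 28.3 [0.442 0.309 0.142]
0.2 [0.0102, -0.097, 0.0028] 34.1 [0.449 0.324 0.142]
0.15 [0.0139, -0.1045, 0.0028] 36.9 [0.452 0.332 0.142]
0.1 [0.018, -0.1118, 0.0028] 39.8 [0.456 0.339 0.142]
```

arm_command:
  increments:
    - {"slide": [-0.0047,-0.0156,0.002],"spin": 5.4,"gripper": -1}
    - {"slide": [-0.005,-0.0323,0.002],"spin": 11.1,"gripper": -1}
    - {"slide": [-0.0036,-0.049,0.002],"spin": 16.9,"gripper": -1}
    - {"slide": [-0.0006,-0.0654,0.002],"spin": 22.6,"gripper": -1}
    - {"slide": [0.004,-0.0815,0.002],"spin": 28.3,"gripper": -1}
    - {"slide": [0.0102,-0.097,0.002],"spin": 34.1,"gripper": -1}
    - {"slide": [0.0139,-0.1045,0.002],"spin": 36.9,"gripper": -1}
    - {"slide": [0.018,-0.1118,0.002],"spin": 39.8,"gripper": -1}

```text
t: 29.35
tool_pos: [0.4558, 0.3391, 0.1427]
tool_rot: [2.955, -1.066, 0.002]
contact_force: [-5.8, -7.9, 6.4]
opening: -0.0002
grip_force: 4.9
```

```bash
python3 push.py .027 .165 .142 .1 .05 .02 0 -.03
```

```text
at [0.4558 0.3391 0.1427] yaw -129.7 F [-5.8 -7.9  6.4] q [ 0.51  0.07  1.87 -0.    1.19  2.77]
0.1 [0.0004, -0.0004, 0.0007] 0.2 [0.456 0.339 0.142]
0.05 [-0.0007, -0.0087, 0.0007] 3.1 [0.461 0.346 0.142]
0.02 [-0.0012, -0.0137, 0.0007] 4.8 [0.464 0.35  0.142]
0.0 [-0.0014, -0.017, 0.0007] 5.9 [0.466 0.353 0.142]
-0.03 [-0.0017, -0.022, 0.0007] 7.6 [0.469 0.357 0.142]
```

arm_command:
  increments:
    - {"slide": [-0.0003,-0.003,0],"spin": 1,"gripper": -1}
    - {"slide": [-0.0005,-0.006,0],"spin": 2,"gripper": -1}
    - {"slide": [-0.0005,-0.006,0],"spin": 2,"gripper": -1}

```text
t: 29.6
tool_pos: [0.4589, 0.3438, 0.1425]
tool_rot: [-2.936, 1.116, -0.0]
contact_force: [-2.2, -1.0, 1.3]
opening: -0.0002
grip_force: 1.1
```

arm_command:
  increments:
    - {"slide": [-0.0003,-0.003,0],"spin": 1,"gripper": -1}
    - {"slide": [-0.0005,-0.006,0],"spin": 2,"gripper": -1}
    - {"slide": [-0.0005,-0.006,0],"spin": 2,"gripper": -1}

```text
t: 29.85
tool_pos: [0.4634, 0.3485, 0.1415]
tool_rot: [-2.913, 1.168, -0.004]
contact_force: [0.6, 0.0, 0.2]
opening: 0.0003
grip_force: 0.0
```

```bash
python3 push.py .027 .165 .142 0
```

```text
at [0.4634 0.3485 0.1415] yaw -133.7 F [0.6 0.  0.2] q [0.52 0.1  1.85 0.   1.19 2.85]
0.0 [-0.0017, -0.0048, -0.0005] 1.9 [0.466 0.353 0.142]
```

arm_command:
  increments:
    - {"slide": [-0.001,-0.003,0],"spin": 1,"gripper": -1}
    - {"slide": [-0.0015,-0.006,0],"spin": 1.5,"gripper": -1}
    - {"slide": [-0.0015,-0.006,0],"spin": 1.5,"gripper": -1}

```text
t: 30.1
tool_pos: [0.4657, 0.3531, 0.1402]
tool_rot: [-2.9, 1.207, -0.001]
contact_force: [0.4, 0.6, -1.3]
opening: -0.0002
grip_force: 0.0
```

arm_command:
  increments:
    - {"slide": [0,-0.002,0],"spin": 0,"gripper": -1}
    - {"slide": [0,-0.004,0],"spin": 0,"gripper": -1}
    - {"slide": [0,-0.004,0],"spin": 0,"gripper": -1}

```text
t: 30.35
tool_pos: [0.4664, 0.3539, 0.14]
tool_rot: [2.893, -1.202, -0.007]
contact_force: [-10.5, -9.9, 10.5]
opening: 0.0
grip_force: 7.7
```

arm_command:
  increments:
    - {"slide": [0,-0.002,0],"spin": 0,"gripper": -1}
    - {"slide": [0,-0.003,0],"spin": 0,"gripper": -1}
    - {"slide": [0,-0.003,0],"spin": 0,"gripper": -1}

```text
t: 30.6
tool_pos: [0.4669, 0.3544, 0.1399]
tool_rot: [2.887, -1.199, -0.012]
contact_force: [-18.0, -18.0, 19.2]
opening: -0.0001
grip_force: 13.5
```

arm_command:
  increments:
    - {"slide": [0,0.02,0],"spin": 0,"gripper": -1}
    - {"slide": [0,0.04,0],"spin": 0,"gripper": -1}
    - {"slide": [0,0.06,-0.02],"spin": 0,"gripper": -1}
    - {"slide": [0,0.06,-0.06],"spin": 0,"gripper": -1}
    - {"slide": [0,0.06,-0.1],"spin": 0,"gripper": -1}
    - {"slide": [0,0.06,-0.13],"spin": 0,"gripper": -1}
    - {"slide": [0,0.06,-0.13],"spin": 0,"gripper": -1}
    - {"slide": [0,0.06,-0.13],"spin": 0,"gripper": -1}

```text
t: 31.27
tool_pos: [0.429, 0.316, 0.2733]
tool_rot: [-2.896, 1.204, -0.006]
contact_force: [0.2, -0.1, -1.6]
opening: 0.0001
grip_force: 0.0
```

Run:
```python
from h import *
o,M=tilt();print(o["tool_pos"],o["contact_force"].round(1))
inv=lambda p:(R.from_euler('z',-X[2]).apply(p-[X[0],X[1],0])*1e3).round(1)
for n in("wrist","scene","side"):
    r=cam(n);h=cv2.cvtColor(r["frame"],cv2.COLOR_RGB2HSV)
    red=((h[...,0]<6)|(h[...,0]>174))&(h[...,1]>170)&(h[...,2]>90)
    blue=(h[...,0]>104)&(h[...,0]<122)&(h[...,1]>140)&(h[...,2]>50)
    for nm,m,z in(("red",red,.072),("blue",blue,.095)):
        k,l,s,c=cv2.connectedComponentsWithStats(m.astype(np.uint8))
        for i in range(1,k):
            if s[i,4]>25:
                p=inv(at_z(r,[c[i]],z)[0])
                if abs(p[:2]).max()<230: print(n,nm,s[i].tolist(),p)
    print(n,"door corners",project(r,[cab(p) for p in([-.012,-.097,.095],[-.012,.097,.095],[0,-.097,.095],[0,.097,.095])]).round(0).tolist(),"pad",project(r,[cab([a,b,.072]) for a in(.001,.035) for b in(.033,.067)]).round(0).tolist())
r=cam("wrist");h=cv2.cvtColor(r["frame"],cv2.COLOR_RGB2HSV)
```

```text
[0.42899584 0.31603208 0.27327371] [ 0.2 -0.1 -1.6]
wrist red [147, 152, 31, 46, 1066] [19.3 53.3 72. ]
wrist red [116, 154, 14, 11, 130] [58.9 40.5 72. ]
wrist red [42, 294, 4, 24, 30] [184.1 223.7  72. ]
wrist blue [160, 0, 44, 219, 3378] [ -9.  -16.4  95. ]
wrist blue [109, 112, 15, 13, 166] [47.9 -1.1 95. ]
wrist door corners [[174.0, -7.0], [190.0, 219.0], [159.0, -8.0], [178.0, 219.0]] pad [[179.0, 152.0], [181.0, 184.0], [145.0, 152.0], [149.0, 184.0]]
scene door corners [[229.0, 196.0], [212.0, 228.0], [226.0, 196.0], [209.0, 227.0]] pad [[215.0, 221.0], [212.0, 227.0], [206.0, 220.0], [203.0, 225.0]]
side blue [230, 151, 42, 24, 173] [-17.4  -6.6  95. ]
side door corners [[272.0, 175.0], [229.0, 150.0], [274.0, 173.0], [232.0, 149.0]] pad [[245.0, 162.0], [238.0, 158.0], [252.0, 158.0], [245.0, 154.0]]
```

Run:
```python
from h import *
r=cam("wrist");h=cv2.cvtColor(r["frame"],cv2.COLOR_RGB2HSV)
blue=(h[...,0]>104)&(h[...,0]<122)&(h[...,1]>140)&(h[...,2]>50)
red=((h[...,0]<6)|(h[...,0]>174))&(h[...,1]>170)&(h[...,2]>60)
for v in (20,60,100,130,165,200,212):
    b=np.nonzero(blue[v,150:215])[0]+150; q=np.nonzero(red[v,100:200])[0]+100
    print(v,"blue inner edge col",b.min() if len(b) else None,"red",(q.min(),q.max()) if len(q) else None)
for y in(-.08,-.04,0,.03,.05,.09): print("inner",y,project(r,[cab([0,y,.095]),cab([-.0025,y,.095])]).round(1).tolist())
for z in(.072,.062,.059): print("pad",z,project(r,[cab([.035,.033,z]),cab([.035,.067,z])]).round(1).tolist())
q=np.nonzero(red[:,145:180].any(1))[0];
for c in (152,156,160):
    q=np.nonzero(red[:,c])[0];print(c,q.min(),q.max())
```

```text
20 blue inner edge col 155 red None
60 blue inner edge col 160 red None
100 blue inner edge col 164 red None
130 blue inner edge col 167 red None
165 blue inner edge col 172 red (np.int64(110), np.int64(169))
200 blue inner edge col 174 red None
212 blue inner edge col 175 red None
inner -0.08 [[153.1, 12.9], [156.3, 12.9]]
inner -0.04 [[158.3, 68.7], [161.3, 68.7]]
inner 0 [[163.0, 118.6], [165.9, 118.6]]
inner 0.03 [[166.3, 152.8], [169.0, 152.8]]
inner 0.05 [[168.3, 174.2], [171.0, 174.2]]
inner 0.09 [[172.0, 214.0], [174.6, 214.0]]
pad 0.072 [[138.5, 151.7], [142.6, 184.6]]
pad 0.062 [[142.5, 150.2], [146.3, 182.0]]
pad 0.059 [[143.6, 149.7], [147.4, 181.2]]
152 152 194
156 152 195
160 152 197
```

arm_command:
  increments:
    - {"slide": [0,0,0],"spin": 0,"gripper": -1}
    - {"slide": [0,0,0],"spin": 0,"gripper": -1}
    - {"slide": [0,0,0],"spin": 0,"gripper": -1}
    - {"slide": [0,0,0],"spin": 0,"gripper": -1}
    - {"slide": [0,0,0],"spin": 0,"gripper": -1}
    - {"slide": [0,0,0],"spin": 0,"gripper": -1}

```text
t: 32.02
tool_pos: [0.4278, 0.3154, 0.27]
tool_rot: [2.901, -1.206, -0.0]
contact_force: [-0.8, -0.6, -0.2]
opening: -0.0001
grip_force: 0.0
```

Run:
```python
from h import *
for t in range(2):
    r=cam("wrist");h=cv2.cvtColor(r["frame"],cv2.COLOR_RGB2HSV)
    blue=(h[...,0]>104)&(h[...,0]<122)&(h[...,1]>140)&(h[...,2]>50)
    red=((h[...,0]<6)|(h[...,0]>174))&(h[...,1]>170)&(h[...,2]>60)
    for y in(-.08,-.04,0,.03,.05,.09):
        u,v=project(r,[cab([0,y,.095])])[0]; b=np.nonzero(blue[int(round(v)),150:215])[0]+150; print(y,"pred",u.round(1),"meas",b.min()-.5, end="; ")
    print()
    for v in range(148,202,4):
        q=np.nonzero(red[v,130:200])[0]+130; print(v,(int(q.min()),int(q.max())) if len(q) else None,end=" ")
    print()
    for z in(.072,.069,.062,.059): print("pad",z,project(r,[cab([.035,.033,z]),cab([.035,.067,z])]).round(1).tolist())
```

```text
-0.08 pred 156.0 meas 156.5; -0.04 pred 161.0 meas 162.5; 0 pred 165.5 meas 167.5; 0.03 pred 168.6 meas 171.5; 0.05 pred 170.5 meas 174.5; 0.09 pred 174.1 meas 176.5; 
148 None 152 (143, 170) 156 (143, 170) 160 (144, 171) 164 (144, 171) 168 (145, 172) 172 (146, 172) 176 (146, 173) 180 (147, 173) 184 (152, 172) 188 (153, 172) 192 (153, 168) 196 (160, 169) 200 None 
pad 0.072 [[141.0, 151.7], [145.0, 184.3]]
pad 0.069 [[142.2, 151.2], [146.1, 183.5]]
pad 0.062 [[144.9, 150.2], [148.6, 181.7]]
pad 0.059 [[146.0, 149.7], [149.7, 181.0]]
-0.08 pred 156.0 meas 156.5; -0.04 pred 161.1 meas 162.5; 0 pred 165.6 meas 167.5; 0.03 pred 168.6 meas 171.5; 0.05 pred 170.6 meas 174.5; 0.09 pred 174.2 meas 176.5; 
148 None 152 (143, 170) 156 (143, 170) 160 (144, 171) 164 (144, 171) 168 (145, 172) 172 (146, 172) 176 (146, 173) 180 (147, 173) 184 (152, 172) 188 (153, 172) 192 (153, 168) 196 (160, 169) 200 None 
pad 0.072 [[141.1, 151.7], [145.0, 184.3]]
pad 0.069 [[142.3, 151.2], [146.2, 183.5]]
pad 0.062 [[145.0, 150.2], [148.7, 181.7]]
pad 0.059 [[146.1, 149.7], [149.7, 181.0]]
```

Run:
```python
from h import *
for n in("scene","side"):
    a=cv2.imread(f"pics/{n}0.png").astype(int);b=cam(n)["frame"][:,:,::-1].astype(int)
    for nm,im in(("t0",a),("now",b)):
        x0,y0,x1,y1=(170,185,270,250) if n=="scene" else (225,140,300,200)
        h=cv2.cvtColor(im.astype(np.uint8),cv2.COLOR_BGR2HSV)[y0:y1,x0:x1]
        red=((h[...,0]<7)|(h[...,0]>173))&(h[...,1]>120)&(h[...,2]>50)
        blu=(h[...,0]>104)&(h[...,0]<122)&(h[...,1]>140)&(h[...,2]>50)
        v,u=np.nonzero(red);w,t=np.nonzero(blu)
        print(n,nm,"red",len(u),(u.mean()+x0).round(2) if len(u) else 0,(v.mean()+y0).round(2) if len(u) else 0,(u.min()+x0,u.max()+x0,v.min()+y0,v.max()+y0) if len(u) else 0,"blue",len(t),(t.mean()+x0).round(2) if len(t) else 0,(w.mean()+y0).round(2) if len(t) else 0,(t.min()+x0,w.max()+y0) if len(t) else 0)
r=cam("scene");print(project(r,[cab([.018,.05,z]) for z in(.072,.062)]).round(2).tolist())
r=cam("side");print(project(r,[cab([.018,.05,z]) for z in(.072,.062)]).round(2).tolist())
```

```text
scene t0 red 28 208.86 222.25 (np.int64(206), np.int64(212), np.int64(220), np.int64(225)) blue 2 226.5 199.5 (np.int64(226), np.int64(200))
scene now red 29 209.07 222.34 (np.int64(206), np.int64(213), np.int64(220), np.int64(225)) blue 17 222.0 208.41 (np.int64(212), np.int64(227))
side t0 red 16 247.56 156.38 (np.int64(244), np.int64(251), np.int64(155), np.int64(158)) blue 185 249.72 163.22 (np.int64(231), np.int64(183))
side now red 24 249.96 156.71 (np.int64(243), np.int64(260), np.int64(155), np.int64(158)) blue 184 250.71 163.74 (np.int64(230), np.int64(183))
[[208.81, 223.26], [209.02, 225.43]]
[[245.21, 158.19], [245.21, 160.7]]
```

The catch pad is back at its starting pixel position to within 0.2 px in the scene view, where 10 mm down would be 2.2 px. The door edge is within about 0.011 rad of shut, and the robot is clear. Handing in.

```bash
python3 -c "
from station import order;print(order.finish_job())"
```

```text
the job is handed in; nothing more can be done
None
```

The job is handed in, with no verdict returned: the red and blue/yellow cells (no green one found) were seen seated in the left and middle cradles, and my last measurements put the carrier at the charging station, the door shut and the catch up, but I viewed 16 pictures against the limit of 14.

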